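# Walk the rolling pin to the back of its rest and chock it

### The arm

A 6-joint arm with a two-finger parallel gripper is mounted at the origin on the work surface. World frame = base frame: x ahead of the robot, y to its left, z up, the work surface at z = 0. Lengths are in m, angles in degrees, forces in N, time in s.
With the tool pointing down it reaches from about 0.4 to 0.825 m from the base axis. Payload 7 kg.
Tool frame: the origin (TCP) lies midway between the tips of the shut fingers; the grasp point (between the pads) lies 19 mm behind it (r.hold_point_z is the distance from the TCP to the grasp point, in m); y points along the fingers, z is the direction in which the jaws open and shut, and the axes are right-handed (so a half turn about y gives the same grasp; the last joint's range is limited). The gripper opens to 88 mm and grips with 3 to 60 N. Pads are 19 mm wide; open, the fingers measure 130 mm over their backs; the gripper's body (78 mm by 193 mm) begins 47 mm behind the grasp point.
Start: joints at [84.689, 20.546, 0.682, 0, -70.136, -16.507], TCP at [0.251, 0.627, 0.227] pointing down, gripper open.
Joint ranges: [-176.03, 176.03], [-82.01, 121.73], [-58.28, 71.71], [-173.87, 95.51], [-174.79, -0.11], [-173.66, 173.66]. Speed limits (degrees/s): [136.94, 136.94, 172.46, 180, 180, 180].

### API

Orientations are given as [roll, pitch, yaw] about the fixed x, y, z axes, in that order (R = Rz(yaw) Ry(pitch) Rx(roll)).
In Python, from plant import r, imaging gives the robot as it stands.
- The arm moves only by the tool drive_tool, never from a script. Its argument "deltas" is a list of rows, each a list of 6 numbers: the shift along the world's x, y, z in cm, then the turn, a rotation vector about the world's x, y, z in rad. In form: [[tx, ty, tz, rx, ry, rz], ...]. A call has exactly 8 rows; each row is the pose to reach, as a shift and turn from the pose commanded when the call began; what a row does not reach only later rows make up. A row lasts 1/12 s, in which the tool goes at most 41.7 mm and 7.16 degrees, less where a joint would pass 70% of its speed; a pose out of reach is approached as far as the arm can. A call with a gripper value outside its range is refused whole. "claw" is the opening, from 0 (shut) to 1 (fully open), set as the call begins (left out, the last holds). The fingers move at their own pace and stop on an object; "squeeze" is the grip in N (left out, the last holds). Time passes only in rows, so rows that repeat a pose let the fingers close, or fill a call up. It gives the time, the measured TCP pose, the force and the opening at its end, in the units of the state.
- r.get_state(): the state, without advancing time (a new reading comes with each control period).
- imaging.capture(name): name is "scene" or "top"; returns the picture (384x512x3 uint8, red, green, blue); there is no depth.
- imaging.get_calibration(name): a dict with "mtx" (3x3 intrinsics, pixels), "R" (3x3) and "t" (3): a world point X has camera coordinates R X + t. Camera axes: x right, y down, z forward; pixel columns grow to the right and rows downward; lengths in m; the calibration is good to about 2 mm. A picture is of the moment at which its call begins. get_calibration takes no time and is no camera call.
- r.close_job(): hands the job in, once; it reports no verdict.
Trained networks look in the newest picture that a camera, given by its name, has taken for a name from the list of things; names that differ only in an ending like _2 or _b are one class to them, and where a whole thing is asked for, a point or a joint stands for the part that bears it (a point fixed in the world has none). Each returns a list of dicts, best first, with "score" (0 to 1); they miss things now and then, are a little off and sometimes report something else, mostly with a low value. They report only what shows in the picture. A call takes as long as a camera call. They do not tell look-alikes from the thing itself.
- imaging.search_frame(camera, label): "bbox" ([left, top, right, bottom] in pixels, round what is visible of it).
- imaging.outline_of(camera, label): "region" (384x512 bool, what is visible of it) and "bbox" ([left, top, right, bottom] in pixels, round what is visible of it).
- imaging.landmark_of(camera, label): "position" ([column, row] in pixels: a listed point, or the origin of a listed thing).
The state is a dict: "time_s": time; "joints": joint angles; "qd": joint speeds; "joint_torque": joint torques, N m; "tcp_pos": TCP position; "eef_rot": TCP orientation; "contact_force": force on the tool from outside, world axes, zero at the start; "moment": the same for the moment, N m; "gripper_width": finger opening in m.
Only numpy, scipy, OpenCV 4.12 (cv2) and the standard library are available. Lean on these libraries where they do the work, as an engineer would, in place of code of your own. Each camera call takes 0.05 s, during which the arm holds its last target.

### The job

Walk the steel rolling pin from the front of its wooden rest to the flat landing at the back: bring one end at a time over each tooth of its rail while the other end stays down on its rail, and never let one end get more than one rest ahead of the other. Then slide the wooden chock up to the middle of the pin from the robot's side until the pin is snug against the back board with no slack left, pressing gently, and let go. Leave the jar and the bowls alone.

Things in the scene. Friction and masses are not known exactly. Their poses are not given: they have to be found in the camera images.
- rack: Fixed wooden rest on the maple shelf (shelf top 120 mm high). Origin: on the shelf top, midway between its two rails, under the pin's front rest. x runs along the rails to the back board (the way the pin must go), y left, z up. Rails: 12 mm wide, at y = -110 and +110 mm, from x = -56 to 134 mm, tops 22 mm above the origin with saw-teeth on them. Bare shelf between them, for the chock.
- ridge (a point): Crest of the second saw-tooth on the left rail: rack x 72, y 110, z 28 mm. Each rail has two teeth: a gentle ramp climbs 6 mm from x = 6 to a crest at x = 28, then a sheer step down; again from x = 50 to 72. In front, a block 10 mm higher than the rail ends at x = -21. The pin rests behind that block (front rest, x about 0), between the teeth (middle rest, 44), or behind the last tooth (landing).
- rest_mid (a point): Middle rest: midway between the rails, level with their tops, at rack x = 44 mm, z = 22 mm. An end lying in this rest has its axis at x = 43 to 47 mm.
- landing (a point): Back of the flat landing: midway between the rails, level with their tops, at rack x = 98 mm, z = 22 mm, straight below the pin's axis when the pin is snug against the back board. On the landing the pin rolls freely from x = 87 to 98. The back board's front face is at rack x = 119 mm; it is 15 mm thick, 260 mm wide, 50 mm high above the shelf top.
- pin: Loose, slippery stainless rolling pin: cylinder 42 mm in diameter, 300 mm long, 0.45-0.75 kg, lying across both rails. Origin at its centre; its y axis runs to its left end. Down on the rails its axis is 43 mm above the rack's origin (height 163 mm), on a crest 6 mm higher. Pushed level with 3 to 10 N, an end slides up a ramp and drops off the step. 
- chock_mid (a point): Centre, 25 mm above the shelf top, of the loose wooden chock (0.16 kg) that stands between the rails on the robot's side of the pin: 56 mm long (x), 50 mm wide (y), 50 mm high. x points to its upright front face, 28 mm ahead of this point, which goes against the pin. Full height from 28 mm ahead to 5 mm behind this point; behind that a lower tail slopes down to the back end, 28 mm behind.
- pin_left (a point): Point on the pin's axis 110 mm to the left of its centre, 40 mm inside its left end, above the left rail. Best pushed by the stub just outside the rail (120 to 140 mm from the centre): pushed farther in, the pin tends to roll with both ends at once.
- pin_right (a point): Point on the pin's axis 110 mm to the right of its centre, 40 mm inside its right end, above the right rail.
- chock_face (a point): Middle of the chock's upright front face, 25 mm above the shelf top; its x axis points straight out of the face. Snug, it is at rack x = 77 mm.
- jar: Bystander: glass storage jar, 90 mm in diameter, 130 mm high. Origin at the centre of its underside.
- bowl_a: Bystander: striped ceramic bowl, 132 mm in diameter, 55 mm high. Origin at the centre of its underside.
- bowl_b: Bystander: striped ceramic bowl like the other. Origin at the centre of its underside.
Mind the look-alikes: they are no part of the job. There is more than one size of the part that bears chock_mid; the job needs the middle-sized.

How it is judged:
By the outcome, as a careful person would: the job done as asked, in the order asked, and still so for the second after the job is handed in, with the robot touching nothing.
It also fails if it takes over 72 s, if anything falls off the work surface, if the arm or the gripper's body presses on something with over 40 N, if the wrist force passes 120 N, or if a joint passes its speed limit or range.

## Working session

There is one attempt and no reset: what is moved stays moved. The work goes in short steps, Python scripts to look and compute and a tool call to move; the robot and the scene stay as the last step left them, time stands still between calls to the robot, and variables do not carry over. Pictures are saved under pics/ and viewed, and the job is handed in when it is done.

Besides the shell and the picture viewer there is one more tool, called after ">>>" by a JSON object that holds its "name" and its "arguments". drive_tool: Moves the arm, as the interface text tells. Its arguments: {"type":"object","properties":{"deltas":{"type":"array"},"claw":{"type":"number"},"squeeze":{"type":"number"}},"required":["deltas"]}

```bash
ls; mkdir -p pics
cat > h.py <<'E'
import numpy as np, cv2
from plant import r, imaging
def save(n,im,s=1.5): cv2.imwrite('pics/'+n, cv2.cvtColor(cv2.resize(im,None,fx=s,fy=s,interpolation=cv2.INTER_CUBIC),cv2.COLOR_RGB2BGR))
def ray(cam,uv):
    c=imaging.get_calibration(cam);K,R,t=map(np.array,(c['mtx'],c['R'],c['t']))
    d=R.T@np.linalg.inv(K)@np.array([uv[0],uv[1],1.]); return -R.T@t,d
def at(cam,uv,z):
    o,d=ray(cam,uv); return o+d*(z-o[2])/d[2]
def proj(cam,X):
    c=imaging.get_calibration(cam);K,R,t=map(np.array,(c['mtx'],c['R'],c['t']))
    p=K@(R@np.array(X)+t); return p[:2]/p[2]
E
python3 - <<'E'
from h import *
for c in ('scene','top'):
    save(c+'0.png',imaging.capture(c))
    for l,z in (('rack',.12),('ridge',.148),('pin',.163),('pin_left',.163),('pin_right',.163),('chock_mid',.145),('chock_face',.145),('rest_mid',.142),('landing',.142),('jar',0),('bowl_a',0)):
        for d in imaging.landmark_of(c,l): print(c,l,round(d['score'],2),np.round(d['position'],1),np.round(at(c,d['position'],z),3))
s=r.get_state();print(s)
E
```

```text
pics
scene ridge 0.77 [294.9 216.3] [0.609 0.079 0.148]
scene ridge 0.19 [283.6 194.6] [0.528 0.082 0.148]
scene pin 0.59 [246.5 210.2] [ 0.558 -0.033  0.163]
scene pin 0.45 [236.2 197.1] [ 0.505 -0.043  0.163]
scene pin_left 0.82 [283.4 194.7] [0.541 0.075 0.163]
scene pin_right 0.94 [205.5 223.4] [ 0.563 -0.143  0.163]
scene chock_mid 0.8 [286.8 156.5] [0.386 0.151 0.145]
scene chock_mid 0.76 [237.8 198.8] [ 0.496 -0.037  0.145]
scene chock_mid 0.38 [180.1 197.8] [ 0.437 -0.18   0.145]
scene chock_face 0.67 [238.5 202.4] [ 0.509 -0.039  0.145]
scene chock_face 0.67 [293.8 163.8] [0.422 0.157 0.145]
scene chock_face 0.59 [186.5 188.2] [ 0.408 -0.155  0.145]
scene landing 0.6 [266.1 236.6] [ 0.64  -0.012  0.142]
scene jar 0.85 [ 86.1 271.7] [ 0.474 -0.468  0.   ]
scene bowl_a 0.9 [403.  203.2] [0.563 0.468 0.   ]
scene bowl_a 0.77 [390.2 159.8] [0.376 0.539 0.   ]
top ridge 0.87 [232.4 140. ] [0.61  0.076 0.148]
top ridge 0.17 [272.3 179.6] [ 0.506 -0.026  0.148]
top pin 0.71 [273.7 158.9] [ 0.556 -0.029  0.163]
top pin_left 0.67 [231.4 165.1] [0.539 0.077 0.163]
top pin_right 0.8 [3
[... 475 characters left out ...]
.71 [ 92.8 188. ] [0.512 0.491 0.   ]
{'time_s': 1.2, 'joints': array([ 8.46882291e+01,  2.05423556e+01,  6.81682059e-01, -1.33995566e-03,
       -7.01351359e+01, -1.65055600e+01]), 'qd': array([ 0.02715221,  0.07469996,  0.03373701, -0.01166918,  0.05301913,
       -0.06946768]), 'joint_torque': array([ 1.74796310e-04, -5.82402849e+01,  2.93290025e+01,  7.00220615e+00,
        1.24183510e-02, -8.69868359e-06]), 'tcp_pos': array([0.25087838, 0.62661896, 0.22660015]), 'eef_rot': array([-9.00036598e+01, -2.39890443e-03,  1.58182214e+02]), 'contact_force': array([0.43424234, 0.08332034, 0.32952594]), 'moment': array([ 0.01144933, -0.01818849,  0.00309377]), 'gripper_width': 0.08769190009221826}
```

View pics/scene0.png

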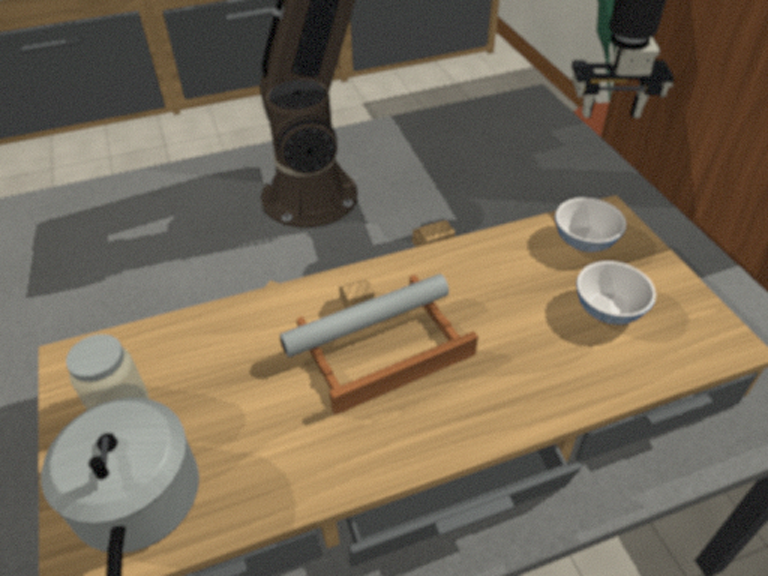

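View pics/top0.png

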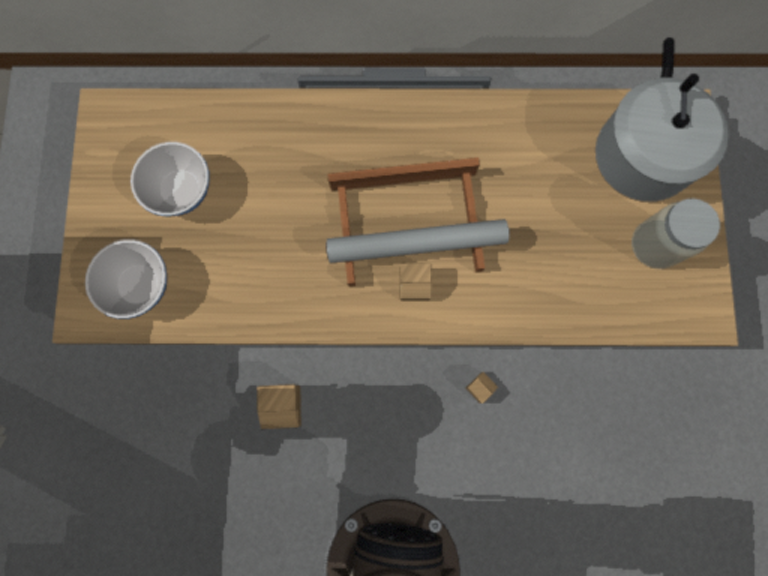

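Run:
```python
from h import *
a=imaging.capture('top');b=imaging.capture('scene')
save('c1.png',a[90:210,205:350],5);save('c2.png',b[150:290,175:335],4.6)
```

```text
(no output)
```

View pics/c1.png

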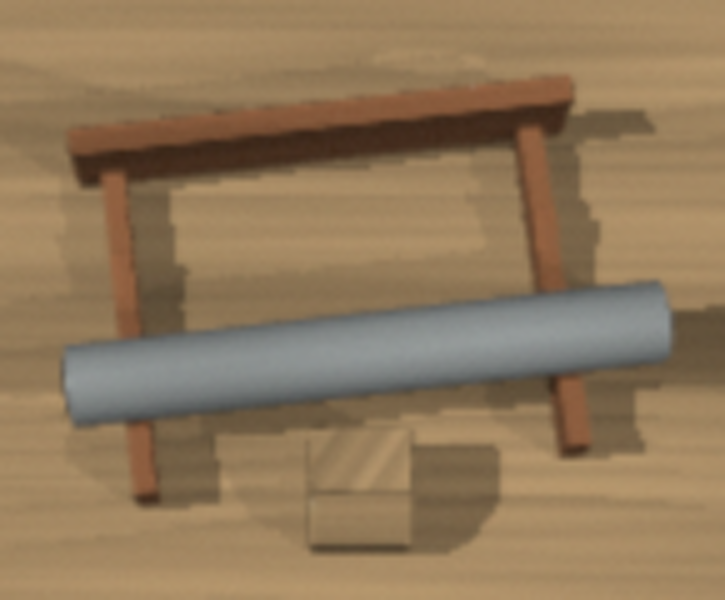

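View pics/c2.png

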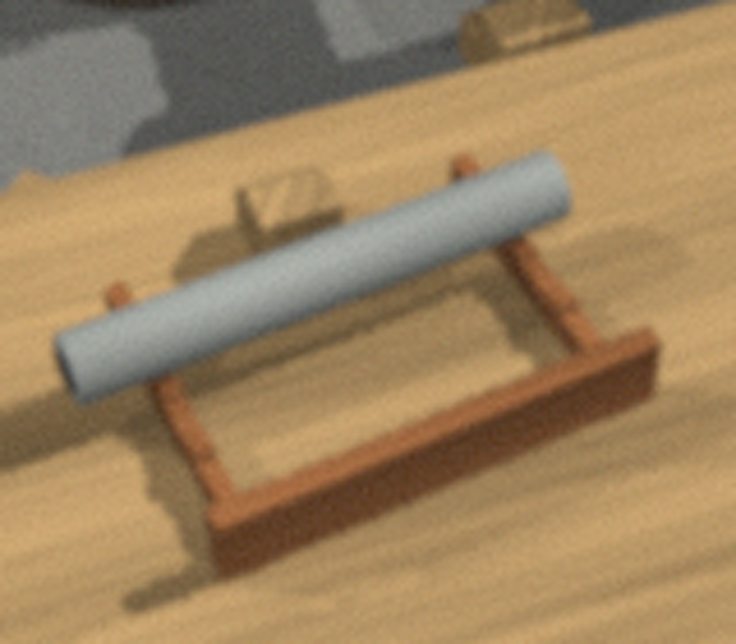

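Run:
```python
from h import *
from scipy.optimize import least_squares
T=lambda x,y:(x/5+205-.4,y/5+90-.4); S=lambda x,y:(x/4.6+175-.4,y/4.6+150-.4)
O=[('top',T(67,130),(134,130,50)),('top',T(573,77),(134,-130,50)),('top',T(78,153),(119,130,50)),('top',T(571,99),(119,-130,50)),
('top',T(147,494),(-56,110,32)),('top',T(575,445),(-56,-110,32)),
('scene',S(658,347),(134,130,50)),('scene',S(212,522),(134,-130,50)),('scene',S(220,577),(134,-130,0)),('scene',S(656,398),(134,130,0)),('scene',S(118,285),(-56,-110,32)),('scene',S(462,155),(-56,110,32))]
def W(p,X):
    c,s=np.cos(p[2]),np.sin(p[2]);x,y,z=np.array(X)/1000
    return (p[0]+c*x-s*y,p[1]+s*x+c*y,.12+z)
f=lambda p:np.concatenate([proj(c,W(p,X))-uv for c,uv,X in O])
q=least_squares(f,[.55,-.03,.1],loss='soft_l1');print(q.x,np.degrees(q.x[2]));print(np.round(f(q.x).reshape(-1,2),1).tolist())
# pin
def seg(p,c):
    pass
c=imaging.get_calibration
for cam in('top','scene'):
    im=imaging.outline_of(cam,'pin')
    for d in im:print(cam,d['score'],d['bbox'],d['region'].sum())
R=np.array([[np.cos(q.x[2]),-np.sin(q.x[2])],[np.sin(q.x[2]),np.cos(q.x[2])]])
for n,p in (('pinL',(.540,.076)),('pinR',(.5625,-.1435)),('pin',(.557,-.031)),('chockmid',(.488,-.039)),('face',(.507,-.037))):
    print(n,np.round(R.T@(np.array(p)-q.x[:2])*1000,1))
# pin by silhouette corners (both cams)
def P(p): # x,y,yaw, 
    u=np.array([-np.sin(p[2]),np.cos(p[2]),0]);ctr=np.array([p[0],p[1],.163]);return ctr,u
def g(p):
    ctr,u=P(p);res=[]
    for cam,L in (('top',{1:[T(65,345),T(76,425)],-1:[T(663,283),T(669,360)]}),('scene',{1:[S(548,152),S(562,218)],-1:[S(58,345),S(85,402)]})):
        o=-np.array(c(cam)['R']).T@np.array(c(cam)['t'])
        v=(ctr-o);n=np.cross(v,u);n/=np.linalg.norm(n)
        for sg,uvs in L.items():
            e=ctr+sg*.15*u
            a=proj(cam,e+.021*n);b=proj(cam,e-.021*n); m=proj(cam,e)
            u0,u1=map(np.array,uvs)
            if np.linalg.norm(a-u0)>np.linalg.norm(a-u1):a,b=b,a
            res+=list(a-u0)+list(b-u1)
    return np.array(res)
k=least_squares(g,[.55,-.03,.1],loss='soft_l1');print('pin',k.x,np.degrees(k.x[2]),np.round(g(k.x),1).tolist())
print('rack frame',R.T@(k.x[:2]-q.x[:2])*1000)
```

```text
[ 0.55049256 -0.0299947   0.10962653] 6.281137649618596
[[-0.5, -0.6], [-0.6, -0.3], [-2.2, 0.3], [0.6, 0.8], [-1.2, -0.3], [0.2, 0.4], [0.7, -1.1], [-0.2, 1.1], [-0.4, 1.6], [-0.5, 0.6], [-1.2, -0.8], [-0.6, -0.1]]
top 0.84 [215.4, 149.1, 337.2, 173.8] 2073
scene 0.82 [186.7, 183.6, 297.2, 238.5] 1870
pinL [  1.2 106.5]
pinR [  -0.5 -114.1]
pin [ 6.4 -1.7]
chockmid [-63.1  -2.1]
face [-44.   -2.2]
pin [ 0.55289143 -0.03936355  0.11610747] 6.652468069194813 [-0.3, -0.4, -0.5, 0.3, -1.1, -1.0, -0.7, 0.3, -2.0, -0.2, 0.7, 0.3, -1.9, -2.1, -1.7, 1.6]
rack frame [ 1.35945227 -9.57506287]
```

>>> {"name": "drive_tool", "arguments": {"deltas": [[1.475,-3.35,0.3,0,0,-0.0675],[2.95,-6.7,0.6,0,0,-0.135],[4.425,-10.05,0.9,0,0,-0.2025],[5.9,-13.4,1.2,0,0,-0.27],[7.375,-16.75,1.5,0,0,-0.3375],[8.85,-20.1,1.5,0,0,-0.405],[10.325,-23.45,1.5,0,0,-0.4725],[11.8,-26.8,1.5,0,0,-0.54]], "claw": 0, "squeeze": 10}}

```text
time_s: 2.07
tcp_pos: [0.3693, 0.357, 0.2419]
eef_rot: [-90.0, -0.0, 127.1]
contact_force: [0.7, -0.7, 0.4]
gripper_width: 0.0398
```

>>> {"name": "drive_tool", "arguments": {"deltas": [[1.475,-3.35,0,0,0,-0.0675],[2.95,-6.7,0,0,0,-0.135],[4.425,-10.05,0,0,0,-0.2025],[5.9,-13.4,0,0,0,-0.27],[7.375,-16.75,0,0,0,-0.3375],[8.85,-20.1,0,0,0,-0.405],[10.325,-23.45,0,0,0,-0.4725],[11.8,-26.8,0,0,0,-0.54]]}}

```text
time_s: 2.73
tcp_pos: [0.4873, 0.0889, 0.2421]
eef_rot: [-90.1, -0.0, 96.1]
contact_force: [0.9, 0.6, -0.7]
gripper_width: 0.0003
```

Run:
```python
from h import *
save('s1.png',imaging.capture('scene'));save('t1.png',imaging.capture('top')[90:210,205:350],5)
s=r.get_state();print(s['time_s'],s['tcp_pos'],s['eef_rot'],s['gripper_width'],s['contact_force'])
```

```text
2.8333 [0.48793322 0.08674069 0.24162932] [-8.99989503e+01  3.52513079e-02  9.58851943e+01] 0.0003408542805998396 [-0.23960768  0.58938844 -1.22188691]
```

View pics/s1.png

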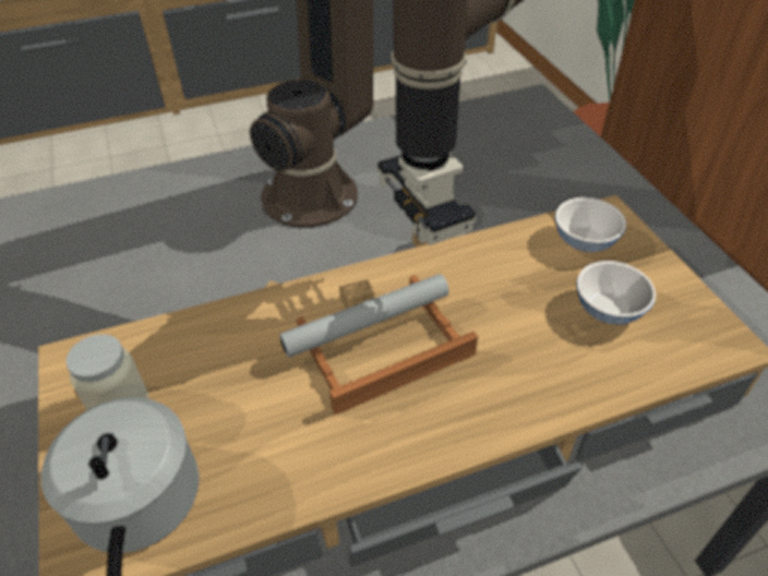

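View pics/t1.png

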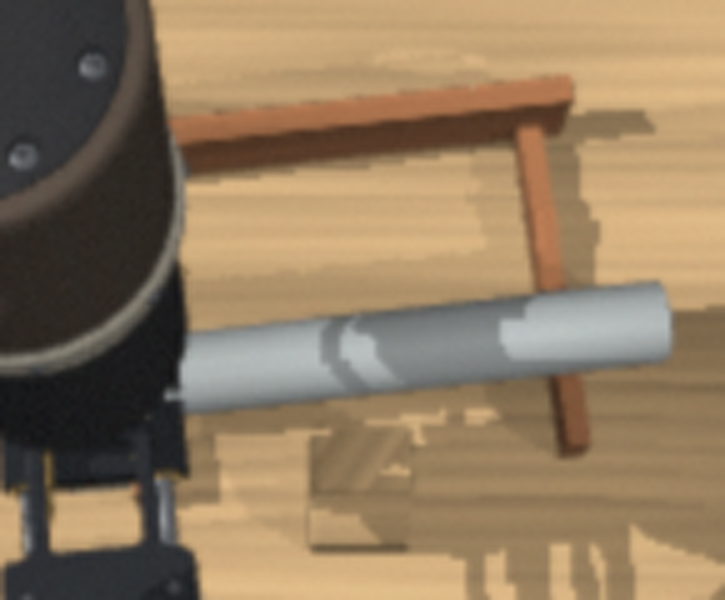

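>>> {"name": "drive_tool", "arguments": {"deltas": [[0,0,-2,0,0,0],[0,0,-4,0,0,0],[0,0,-6,0,0,0],[0,0,-7.5,0,0,0],[0,0,-8.5,0,0,0],[0,0,-8.5,0,0,0],[0,0,-8.5,0,0,0],[0,0,-8.5,0,0,0]]}}

```text
time_s: 3.5
tcp_pos: [0.4875, 0.0911, 0.1576]
eef_rot: [-90.1, -0.0, 96.3]
contact_force: [-0.6, -0.0, 0.0]
gripper_width: 0.0009
```

Run:
```python
from h import *
save('s2.png',imaging.capture('scene')[130:270,175:335],4.6);save('t2.png',imaging.capture('top')[90:230,205:350],4)
s=r.get_state();print(s['time_s'],s['tcp_pos'],s['eef_rot'],s['gripper_width'],s['contact_force'])
```

```text
3.6 [0.48749575 0.09104673 0.15762609] [-9.00993125e+01 -3.67668067e-02  9.63232835e+01] 0.0005391079935738853 [-0.29706469 -0.13925815  1.19265201]
```

View pics/s2.png

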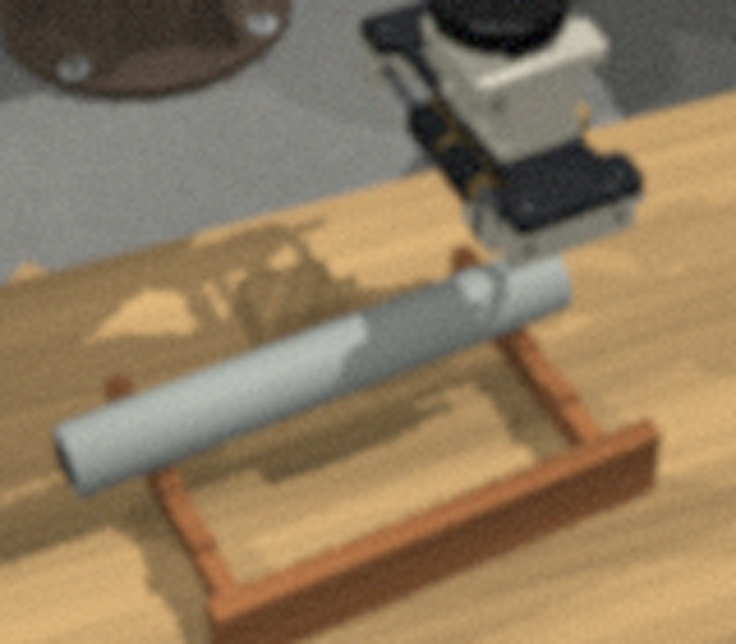

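>>> {"name": "drive_tool", "arguments": {"deltas": [[0.2,0.02,0,0,0,0],[0.4,0.04,0,0,0,0],[0.6,0.07,0,0,0,0],[0.8,0.09,0,0,0,0],[1.0,0.11,0,0,0,0],[1.2,0.13,0,0,0,0],[1.4,0.15,0,0,0,0],[1.4,0.15,0,0,0,0]]}}

```text
time_s: 4.27
tcp_pos: [0.5012, 0.0921, 0.1564]
eef_rot: [-90.0, 0.0, 96.3]
contact_force: [0.3, -0.9, 0.4]
gripper_width: 0.0006
```

>>> {"name": "drive_tool", "arguments": {"deltas": [[0.15,0.02,0,0,0,0],[0.3,0.03,0,0,0,0],[0.45,0.05,0,0,0,0],[0.6,0.07,0,0,0,0],[0.75,0.08,0,0,0,0],[0.9,0.1,0,0,0,0],[1.05,0.12,0,0,0,0],[1.2,0.13,0,0,0,0]]}}

```text
time_s: 4.93
tcp_pos: [0.5129, 0.0934, 0.1565]
eef_rot: [-90.0, 0.0, 96.3]
contact_force: [-2.5, 1.0, 1.5]
gripper_width: 0.0006
```

```bash
cat > look.py <<'E'
import sys
from h import *
from scipy.optimize import least_squares
n=sys.argv[1]
RX=np.array([.5505,-.030]);YW=.1096
Rr=np.array([[np.cos(YW),-np.sin(YW)],[np.sin(YW),np.cos(YW)]])
s=r.get_state();print(round(s['time_s'],2),'tcp rack',np.round(Rr.T@(s['tcp_pos'][:2]-RX)*1000,1),'z',round(s['tcp_pos'][2],4),'F rack',np.round(Rr.T@s['contact_force'][:2],1),round(s['contact_force'][2],1))
for cam,(a,b,c,d),k in (('scene',(130,270,175,335),4.6),('top',(90,230,205,350),4)):
    im=imaging.capture(cam);
    if cam=='scene' or len(sys.argv)>2: save(cam+n+'.png',im[a:b,c:d],k)
    for l,z in (('pin',.163),('pin_left',.163),('pin_right',.163)) if 'n' not in sys.argv else ():
        for q in imaging.landmark_of(cam,l)[:1]: print(cam,l,round(q['score'],2),np.round(Rr.T@(at(cam,q['position'],z)[:2]-RX)*1000,1))
E
python3 look.py 3
```

```text
4.93 tcp rack [-23.9 126.8] z 0.1565 F rack [-2.4  1.2] 1.5
scene pin 0.69 [  9.7 -15.9]
scene pin_left 0.93 [22.4 97.3]
scene pin_right 0.63 [   5.7 -123.4]
top pin_left 0.65 [  8.5 102.2]
top pin_right 0.95 [  -1.  -112.9]
```

View pics/scene3.png

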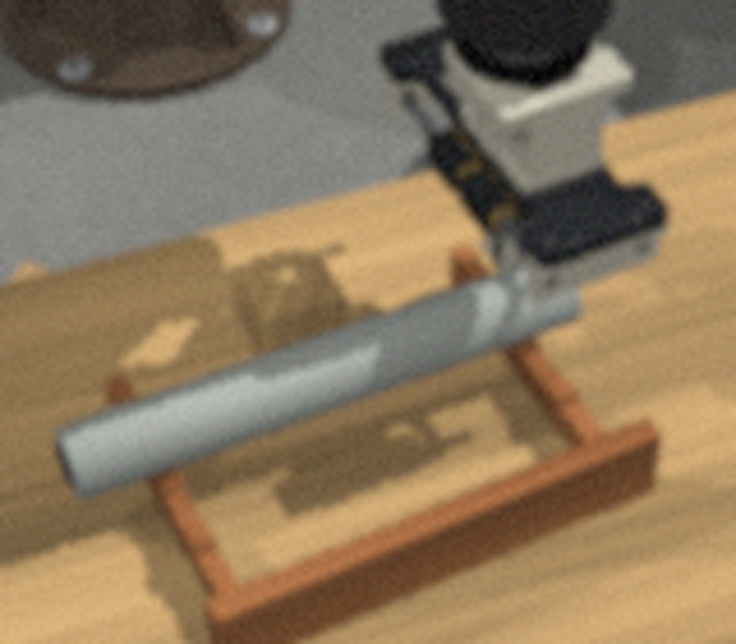

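>>> {"name": "drive_tool", "arguments": {"deltas": [[0.2,0.02,0,0,0,0],[0.4,0.04,0,0,0,0],[0.6,0.07,0,0,0,0],[0.8,0.09,0,0,0,0],[1.0,0.11,0,0,0,0],[1.2,0.13,0,0,0,0],[1.4,0.15,0,0,0,0],[1.6,0.18,0,0,0,0]]}}

```text
time_s: 6.0
tcp_pos: [0.5294, 0.0953, 0.1566]
eef_rot: [-90.0, -0.0, 96.3]
contact_force: [-0.6, 0.6, 1.6]
gripper_width: 0.0002
```

```bash
python3 look.py 4
```

```text
6.0 tcp rack [ -7.3 126.9] z 0.1566 F rack [-0.5  0.7] 1.6
scene pin 0.96 [ 18.4 -11.3]
scene pin_left 0.9 [27.9 99.6]
scene pin_right 0.57 [   6.7 -117.2]
top pin 0.78 [ 12.9 -10.5]
top pin_left 0.81 [35.3 97.8]
top pin_right 0.62 [  -4.5 -114.2]
```

View pics/scene4.png

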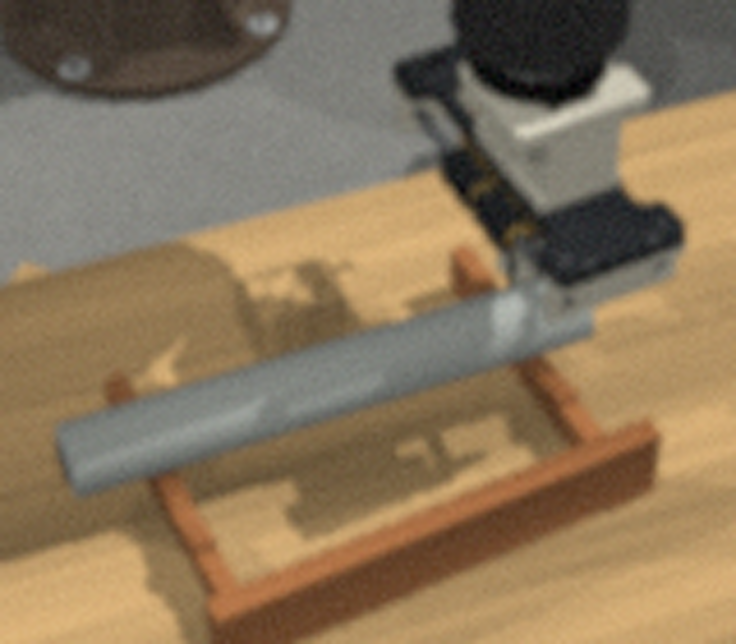

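>>> {"name": "drive_tool", "arguments": {"deltas": [[0.2,0.02,0,0,0,0],[0.4,0.04,0,0,0,0],[0.6,0.07,0,0,0,0],[0.8,0.09,0,0,0,0],[1.0,0.11,0,0,0,0],[1.2,0.13,0,0,0,0],[1.4,0.15,0,0,0,0],[1.6,0.18,0,0,0,0]]}}

```text
time_s: 7.07
tcp_pos: [0.5451, 0.097, 0.1565]
eef_rot: [-90.0, 0.0, 96.3]
contact_force: [-1.4, -0.5, 0.2]
gripper_width: 0.0005
```

```bash
python3 look.py 5 t
```

```text
7.07 tcp rack [  8.5 126.8] z 0.1565 F rack [-1.4 -0.4] 0.2
scene pin 0.96 [31.7  0.7]
scene pin_left 0.95 [ 39.8 102. ]
scene pin_right 0.76 [   3. -116.]
top pin 0.74 [20.6  0.2]
top pin_left 0.94 [37.3 91.6]
top pin_right 0.65 [  -0.4 -110. ]
```

View pics/scene5.png

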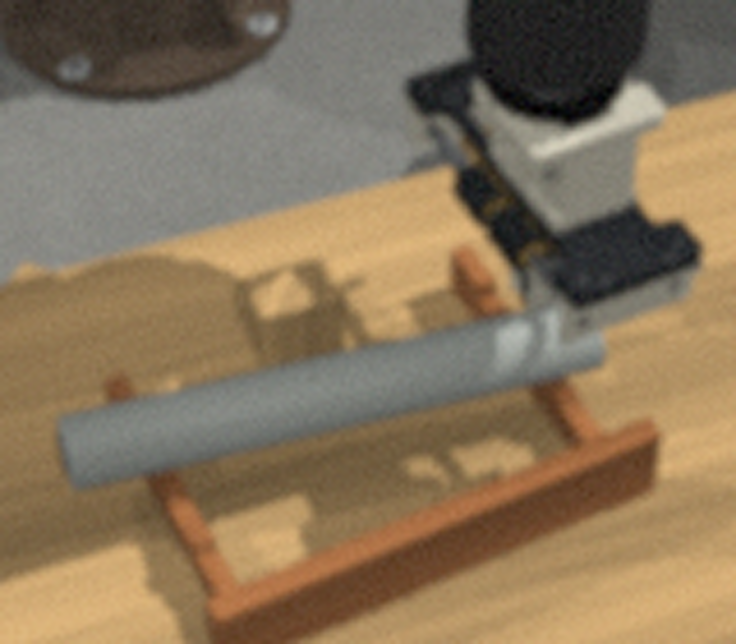

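View pics/top5.png

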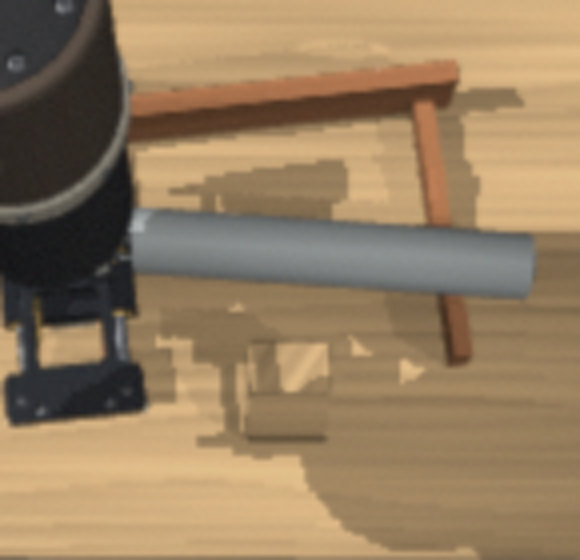

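>>> {"name": "drive_tool", "arguments": {"deltas": [[0.2,0.02,0,0,0,0],[0.2,0.02,0,0,0,0],[-0.6,-0.07,0,0,0,0],[-1.5,-0.16,0,0,0,0],[-2.5,-0.27,0,0,0,0],[-3.5,-0.38,2,0,0,0],[-4.5,-0.49,5,0,0,0],[-5,-0.54,8.5,0,0,0]]}}

```text
time_s: 8.13
tcp_pos: [0.4918, 0.0907, 0.2411]
eef_rot: [-89.8, 0.1, 96.3]
contact_force: [0.0, 0.8, -0.2]
gripper_width: 0.0003
```

```bash
python3 look.py 6 t
```

```text
8.13 tcp rack [-45.1 126.4] z 0.2411 F rack [0.1 0.8] -0.2
scene pin 0.76 [21.9 -6. ]
scene pin_left 0.7 [54.2 97.4]
scene pin_right 0.96 [  -6.1 -113.2]
top pin 0.65 [16.3 -5.4]
top pin_left 0.73 [ 39.6 103.3]
top pin_right 0.81 [  -4.4 -118.3]
```

View pics/scene6.png

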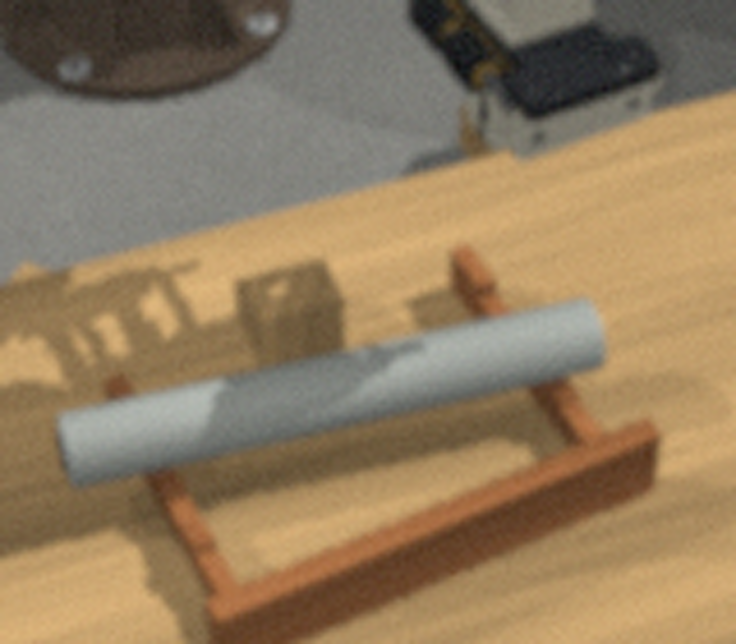

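```bash
cat > fit.py <<'E'
import sys
from h import *
from scipy.optimize import minimize
RX=np.array([.5505,-.030]);YW=.1096
Rr=np.array([[np.cos(YW),-np.sin(YW)],[np.sin(YW),np.cos(YW)]])
def w(x,y,z): return np.append(RX+Rr@np.array([x,y])/1000,.12+z/1000)
A=np.linspace(0,2*np.pi,40)
def poly(cam,xl,xr,yo,hl=43,hr=43):
    a=np.array([xl-xr,220,hl-hr]);a=a/np.linalg.norm(a)
    c=np.array([(xl+xr)/2,0,(hl+hr)/2])+a*yo
    n1=np.cross(a,[0,0,1]);n1/=np.linalg.norm(n1);n2=np.cross(n1,a)
    P=[proj(cam,w(*(c+s*150*a+21*(np.cos(t)*n1+np.sin(t)*n2)))) for s in(1,-1) for t in A]
    return cv2.convexHull(np.array(P,np.float32))
def mask(cam,*p,k=4):
    m=np.zeros((384*k,512*k),np.uint8);cv2.fillConvexPoly(m,np.int32(np.round((poly(cam,*p)+.5)*k)),1);return m
def fit(cam):
    d=imaging.outline_of(cam,'pin')[0];M=cv2.resize(d['region'].astype(np.uint8),None,fx=4,fy=4,interpolation=0)
    f=lambda p:(mask(cam,*p)^M).sum()
    best=min((minimize(f,[a,b,-5],method='Nelder-Mead',options=dict(initial_simplex=[[a,b,-5],[a+8,b,-5],[a,b+8,-5],[a,b,3]],maxiter=90)) for a,b in ST),key=lambda q:q.fun)
    print(cam,round(d['score'],2),'xl,xr,yo',np.round(best.x,1),'misfit',round(best.fun/M.sum(),3))
ST=[eval(sys.argv[1])]
if __name__=='__main__':
    n=sys.argv[2]
    for cam in ('scene','top'):
        im=imaging.capture(cam);fit(cam)
        if cam=='scene':
            k=5;c=cv2.resize(im,None,fx=k,fy=k,interpolation=cv2.INTER_CUBIC)
            cv2.polylines(c,[np.int32(np.round((poly(cam,*ST[0],-6)+.5)*k))],True,(255,0,0),1)
            save('fit'+n+'.png',c[140*k:260*k,180*k:330*k],1)
E
python3 fit.py "(44,0)" 6
```

```text
Traceback (most recent call last):
  File "fit.py", line 25, in <module>
    im=imaging.capture(cam);fit(cam)
                            ~~~^^^^^
  File "fit.py", line 19, in fit
    best=min((minimize(f,[a,b,-5],method='Nelder-Mead',options=dict(initial_simplex=[[a,b,-5],[a+8,b,-5],[a,b+8,-5],[a,b,3]],maxiter=90)) for a,b in ST),key=lambda q:q.fun)
  File "fit.py", line 19, in <genexpr>
    best=min((minimize(f,[a,b,-5],method='Nelder-Mead',options=dict(initial_simplex=[[a,b,-5],[a+8,b,-5],[a,b+8,-5],[a,b,3]],maxiter=90)) for a,b in ST),key=lambda q:q.fun)
              ~~~~~~~~^^^^^^^^^^^^^^^^^^^^^^^^^^^^^^^^^^^^^^^^^^^^^^^^^^^^^^^^^^^^^^^^^^^^^^^^^^^^^^^^^^^^^^^^^^^^^^^^^^^^^^^^^^^^^^^^^^^
  File "fit.py", line 18, in <lambda>
    f=lambda p:(mask(cam,*p)^M).sum()
                ~~~~^^^^^^^^
  File "fit.py", line 15, in mask
    m=np.zeros((384*k,512*k),np.uint8);cv2.fillConvexPoly(m,np.int32(np.round((poly(cam,*p)+.5)*k)),1);return m
                                                                               ~~~~^^^^^^^^
  File "fit.py", line 12, in poly
    P=[proj(cam,w(*(c+s*150*a+21*(np.cos(t)*n1+np.sin(t)*n2)))) for s in(1,-1) for t in A]
       ~~~~^^^^^^^^^^^^^^^^^^^^^^^^^^^^^^^^^^^^^^^^^^^^^^^^^^^^
  File "h.py", line 10, in proj
    c=imaging.get_calibration(cam);K,R,t=map(np.array,(c['mtx'],c['R'],c['t']))
ValueError: time passes only in moves, steps and waits
```

Too many calibration calls; I'll cache the calibration.

```bash
cat >> h.py <<'E'
_C={}
_g=imaging.get_calibration
def cal(cam):
    if cam not in _C:
        c=_g(cam);_C[cam]=[np.array(c[k]) for k in('mtx','R','t')]
    return _C[cam]
def proj(cam,X):
    K,R,t=cal(cam);p=K@(R@np.array(X)+t); return p[:2]/p[2]
E
python3 fit.py "(44,0)" 6
```

```text
scene 0.59 xl,xr,yo [ 46.1   3.8 -11. ] misfit 0.067
top 0.97 xl,xr,yo [ 44.2   2.5 -10.9] misfit 0.279
```

View pics/fit6.png

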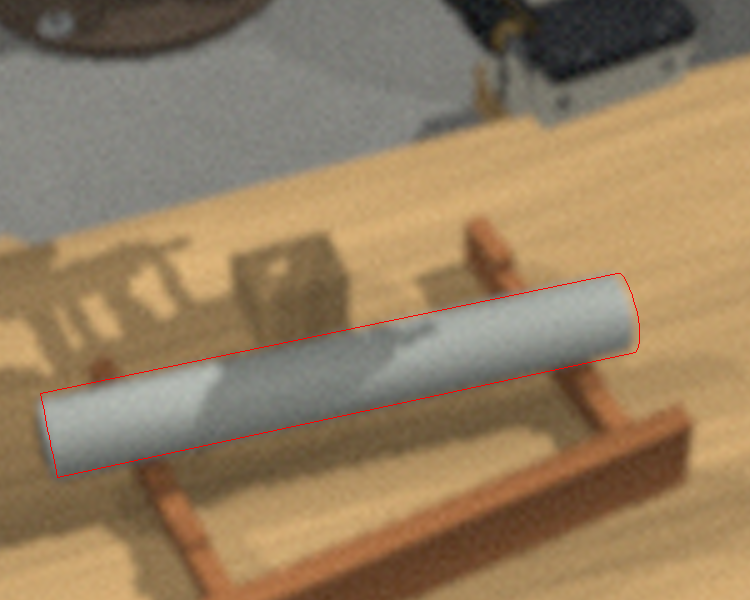

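>>> {"name": "drive_tool", "arguments": {"deltas": [[0,-3.3,0,0,0,0],[0,-6.6,0,0,0,0],[0.4,-9.9,0,0,0,0],[0.8,-13.2,0,0,0,0],[1.2,-16.5,0,0,0,0],[1.7,-19.8,0,0,0,0],[2.2,-23.0,0,0,0,0],[2.6,-26.2,0,0,0,0]]}}

```text
time_s: 9.5
tcp_pos: [0.521, -0.1721, 0.2415]
eef_rot: [-90.0, -0.0, 96.3]
contact_force: [0.8, 0.2, 0.6]
gripper_width: 0.0005
```

>>> {"name": "drive_tool", "arguments": {"deltas": [[0,0,-2,0,0,0],[0,0,-4,0,0,0],[0,0,-6,0,0,0],[0,0,-7.5,0,0,0],[0,0,-8.5,0,0,0],[0,0,-8.5,0,0,0],[0.2,0.02,-8.5,0,0,0],[0.5,0.05,-8.5,0,0,0]]}}

```text
time_s: 10.17
tcp_pos: [0.5266, -0.1699, 0.1576]
eef_rot: [-90.1, 0.0, 96.3]
contact_force: [-1.9, -1.3, 1.9]
gripper_width: 0.0002
```

```bash
python3 look.py 7 t n
```

```text
10.17 tcp rack [ -39.1 -136.5] z 0.1576 F rack [-2.  -1.1] 1.9
```

View pics/scene7.png

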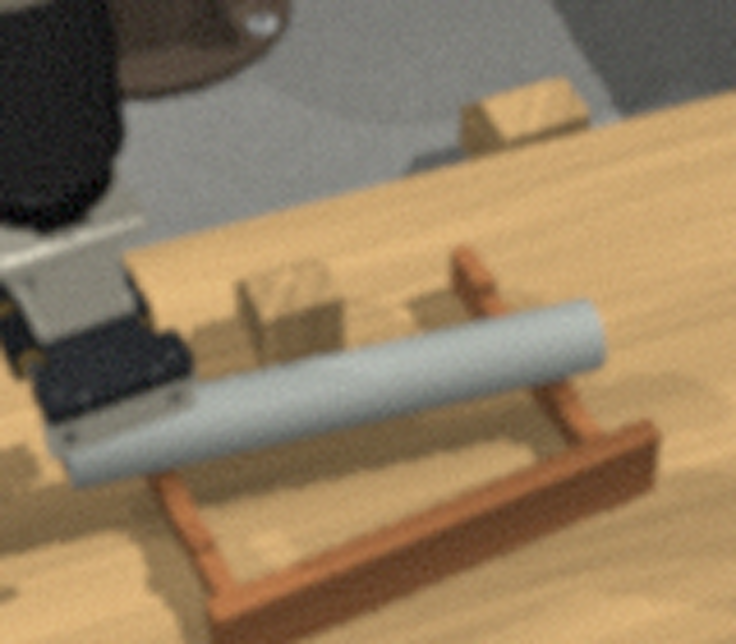

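View pics/top7.png

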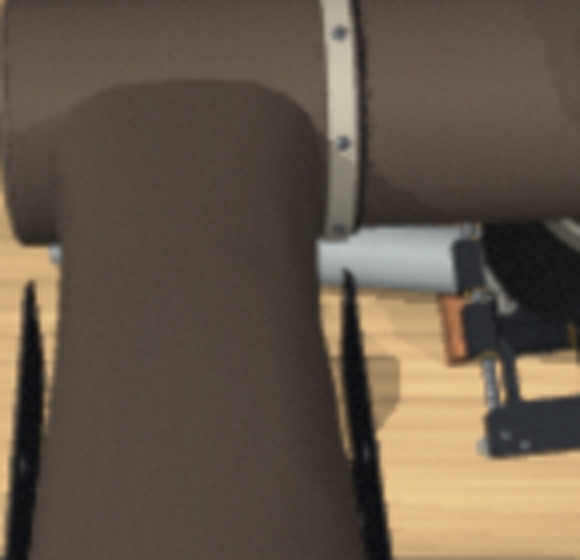

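>>> {"name": "drive_tool", "arguments": {"deltas": [[0.2,0.02,0,0,0,0],[0.4,0.04,0,0,0,0],[0.6,0.07,0,0,0,0],[0.8,0.09,0,0,0,0],[1.0,0.11,0,0,0,0],[1.2,0.13,0,0,0,0],[1.4,0.15,0,0,0,0],[1.6,0.18,0,0,0,0]]}}

```text
time_s: 10.93
tcp_pos: [0.542, -0.1681, 0.1565]
eef_rot: [-90.0, 0.0, 96.3]
contact_force: [-2.4, -0.1, 1.9]
gripper_width: 0.0005
```

>>> {"name": "drive_tool", "arguments": {"deltas": [[0.2,0.02,0,0,0,0],[0.4,0.04,0,0,0,0],[0.6,0.07,0,0,0,0],[0.8,0.09,0,0,0,0],[1.0,0.11,0,0,0,0],[1.2,0.13,0,0,0,0],[1.4,0.15,0,0,0,0],[1.6,0.18,0,0,0,0]]}}

```text
time_s: 11.6
tcp_pos: [0.5584, -0.1662, 0.1566]
eef_rot: [-90.0, 0.0, 96.3]
contact_force: [-0.9, -1.1, -0.4]
gripper_width: 0.0005
```

```bash
python3 look.py 8 n
```

```text
11.6 tcp rack [  -7.  -136.3] z 0.1566 F rack [-1. -1.] -0.4
```

View pics/scene8.png

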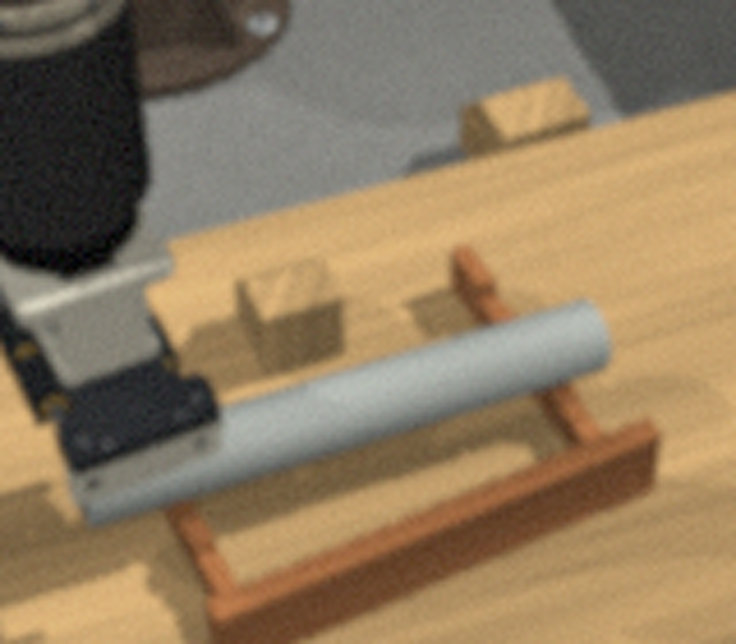

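>>> {"name": "drive_tool", "arguments": {"deltas": [[0.2,0.02,0,0,0,0],[0.4,0.04,0,0,0,0],[0.6,0.07,0,0,0,0],[0.8,0.09,0,0,0,0],[1.0,0.11,0,0,0,0],[1.2,0.13,0,0,0,0],[1.4,0.15,0,0,0,0],[1.5,0.16,0,0,0,0]]}}

```text
time_s: 12.37
tcp_pos: [0.5729, -0.1647, 0.1565]
eef_rot: [-90.0, 0.0, 96.3]
contact_force: [-1.4, -0.7, 1.1]
gripper_width: 0.0003
```

```bash
python3 look.py 9 n; python3 fit.py "(44,44)" 9
```

```text
12.37 tcp rack [   7.5 -136.4] z 0.1565 F rack [-1.5 -0.5] 1.1
scene 0.56 xl,xr,yo [51.6 45.8 -9. ] misfit 0.282
top 0.69 xl,xr,yo [52.  44.6  1.3] misfit 3.604
```

View pics/fit9.png

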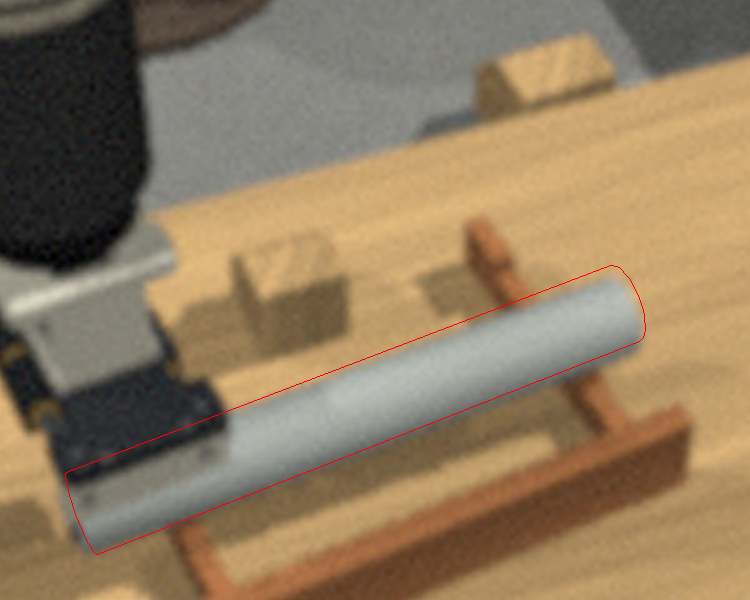

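>>> {"name": "drive_tool", "arguments": {"deltas": [[0.15,0.02,0,0,0,0],[0.15,0.02,0,0,0,0],[-0.6,-0.07,0,0,0,0],[-1.5,-0.16,0,0,0,0],[-2.5,-0.27,0,0,0,0],[-3.5,-0.38,2,0,0,0],[-4.5,-0.49,5,0,0,0],[-5,-0.54,8.5,0,0,0]]}}

```text
time_s: 13.33
tcp_pos: [0.5197, -0.1701, 0.2411]
eef_rot: [-89.8, -0.1, 96.3]
contact_force: [2.0, 1.1, 0.3]
gripper_width: 0.0006
```

```bash
python3 look.py 10 n; python3 fit.py "(44,44)" 10
```

```text
13.33 tcp rack [ -45.9 -135.9] z 0.2411 F rack [2.1 0.8] 0.3
scene 0.94 xl,xr,yo [ 49.2  43.9 -11.6] misfit 0.039
top 0.78 xl,xr,yo [41.2 45.6  3.5] misfit 2.689
```

View pics/fit10.png

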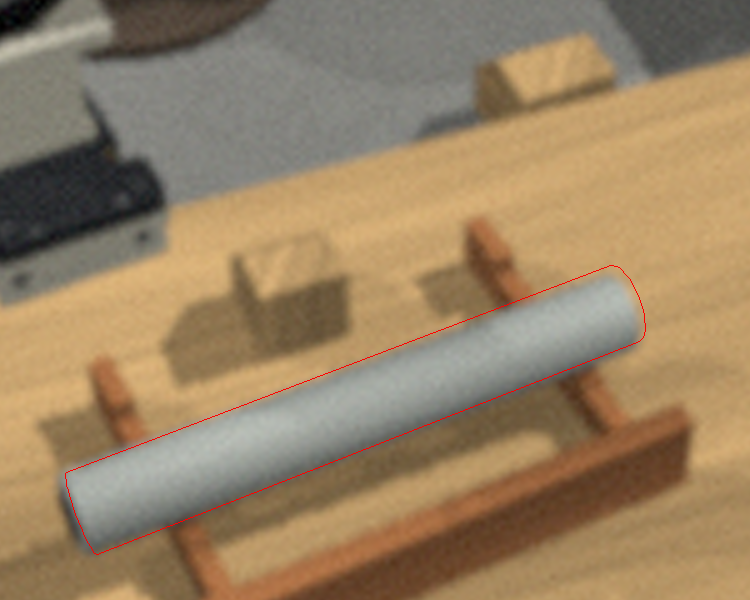

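>>> {"name": "drive_tool", "arguments": {"deltas": [[0,3.3,0,0,0,0],[0,6.6,0,0,0,0],[0,9.9,0,0,0,0],[0.2,13.2,0,0,0,0],[0.5,16.5,0,0,0,0],[0.8,19.8,0,0,0,0],[1.1,23.1,0,0,0,0],[1.4,26.3,0,0,0,0]]}}

```text
time_s: 14.3
tcp_pos: [0.5361, 0.0944, 0.2402]
eef_rot: [-89.9, 0.0, 96.3]
contact_force: [0.3, -0.5, 0.7]
gripper_width: 0.001
```

>>> {"name": "drive_tool", "arguments": {"deltas": [[0,0,-2,0,0,0],[0,0,-4,0,0,0],[0,0,-6,0,0,0],[0,0,-7.5,0,0,0],[0,0,-8.5,0,0,0],[0,0,-8.5,0,0,0],[0.2,0.02,-8.5,0,0,0],[0.4,0.04,-8.5,0,0,0]]}}

```text
time_s: 14.97
tcp_pos: [0.5415, 0.0934, 0.1572]
eef_rot: [-90.0, 0.0, 96.3]
contact_force: [0.6, 0.7, 0.3]
gripper_width: 0.0003
```

>>> {"name": "drive_tool", "arguments": {"deltas": [[0.2,0.02,0,0,0,0],[0.4,0.04,0,0,0,0],[0.6,0.07,0,0,0,0],[0.8,0.09,0,0,0,0],[1.0,0.11,0,0,0,0],[1.2,0.13,0,0,0,0],[1.4,0.15,0,0,0,0],[1.6,0.18,0,0,0,0]]}}

```text
time_s: 15.63
tcp_pos: [0.5566, 0.095, 0.1564]
eef_rot: [-90.0, 0.0, 96.3]
contact_force: [-2.9, -0.1, 1.6]
gripper_width: 0.0005
```

```bash
python3 look.py 11 n
```

```text
15.63 tcp rack [ 19.8 123.6] z 0.1564 F rack [-2.9  0.2] 1.6
```

View pics/scene11.png

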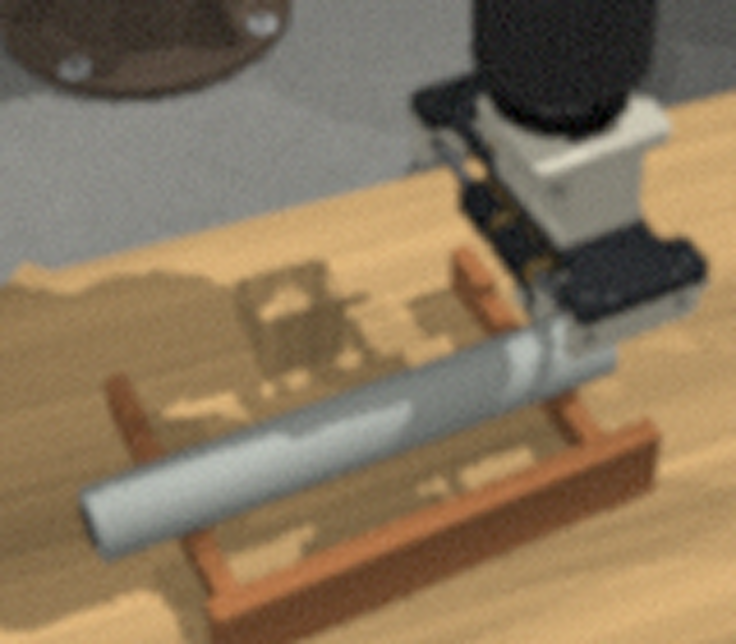

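>>> {"name": "drive_tool", "arguments": {"deltas": [[0.2,0.02,0,0,0,0],[0.4,0.04,0,0,0,0],[0.6,0.07,0,0,0,0],[0.8,0.09,0,0,0,0],[1.0,0.11,0,0,0,0],[1.2,0.13,0,0,0,0],[1.4,0.15,0,0,0,0],[1.6,0.18,0,0,0,0]]}}

```text
time_s: 16.4
tcp_pos: [0.5734, 0.097, 0.1566]
eef_rot: [-90.0, -0.0, 96.3]
contact_force: [-0.8, 0.2, 0.4]
gripper_width: 0.0007
```

```bash
python3 look.py 12 n; python3 fit.py "(65,44)" 12
```

```text
16.4 tcp rack [ 36.7 123.7] z 0.1566 F rack [-0.8  0.3] 0.4
scene 0.84 xl,xr,yo [ 69.8  49.4 -13.8] misfit 0.095
top 0.74 xl,xr,yo [ 71.8  49.2 -13.8] misfit 0.341
```

View pics/fit12.png

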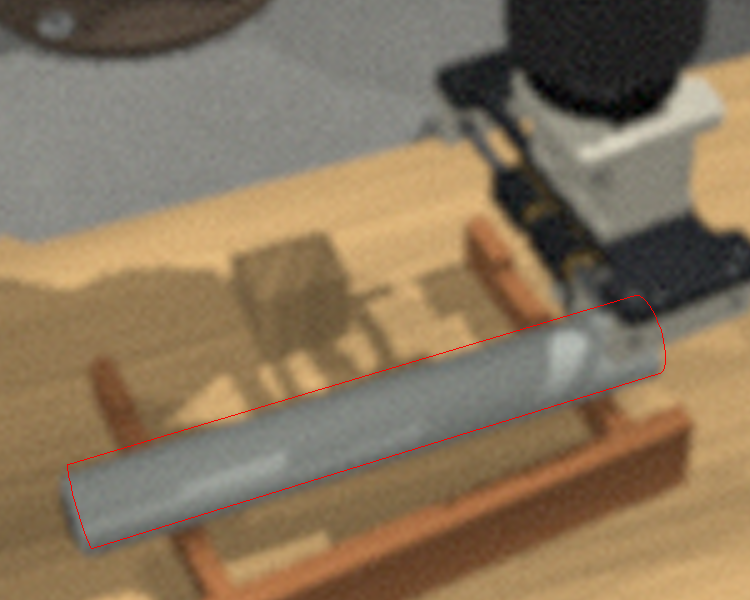

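>>> {"name": "drive_tool", "arguments": {"deltas": [[0.2,0.02,0,0,0,0],[0.4,0.04,0,0,0,0],[0.6,0.07,0,0,0,0],[0.8,0.09,0,0,0,0],[1.0,0.11,0,0,0,0],[1.2,0.13,0,0,0,0],[1.4,0.15,0,0,0,0],[1.5,0.16,0,0,0,0]]}}

```text
time_s: 17.37
tcp_pos: [0.5882, 0.0986, 0.1565]
eef_rot: [-90.0, 0.0, 96.3]
contact_force: [0.2, 0.4, -0.2]
gripper_width: 0.0005
```

```bash
python3 look.py 13 n; python3 fit.py "(88,46)" 13
```

```text
17.37 tcp rack [ 51.5 123.7] z 0.1565 F rack [0.2 0.4] -0.2
scene 0.75 xl,xr,yo [ 87.5  48.6 -15.3] misfit 0.123
top 0.63 xl,xr,yo [ 86.7  48.  -22.2] misfit 0.241
```

View pics/fit13.png

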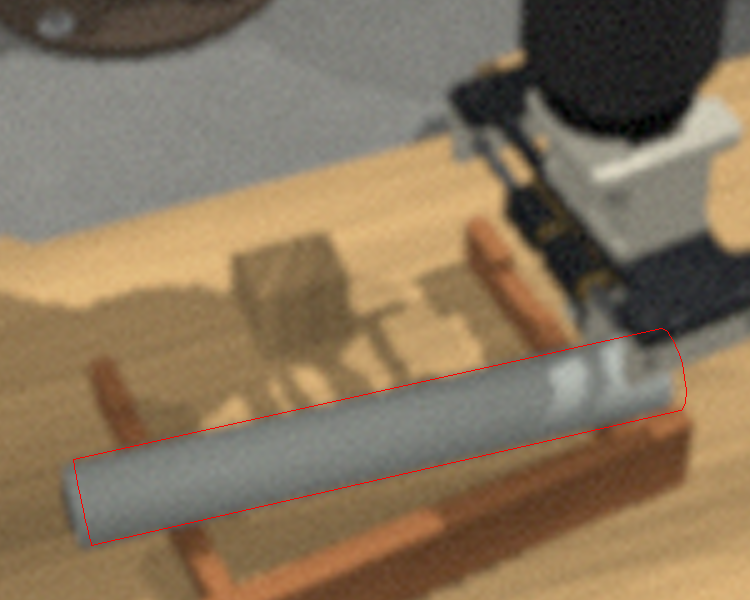

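>>> {"name": "drive_tool", "arguments": {"deltas": [[0.2,0.02,0,0,0,0],[0.2,0.02,0,0,0,0],[-0.6,-0.07,0,0,0,0],[-1.5,-0.16,0,0,0,0],[-2.5,-0.27,0,0,0,0],[-3.5,-0.38,2,0,0,0],[-4.5,-0.49,5,0,0,0],[-5,-0.54,8.5,0,0,0]]}}

```text
time_s: 18.33
tcp_pos: [0.5348, 0.0923, 0.2411]
eef_rot: [-89.8, 0.1, 96.3]
contact_force: [0.7, 0.2, 0.1]
gripper_width: 0.0007
```

```bash
python3 look.py 14 n; python3 fit.py "(88,46)" 14
```

```text
18.33 tcp rack [ -2.2 123.3] z 0.2411 F rack [0.7 0.1] 0.1
scene 0.91 xl,xr,yo [ 87.   48.2 -13.5] misfit 0.047
top 0.86 xl,xr,yo [ 88.6  47.9 -15.4] misfit 0.241
```

View pics/fit14.png

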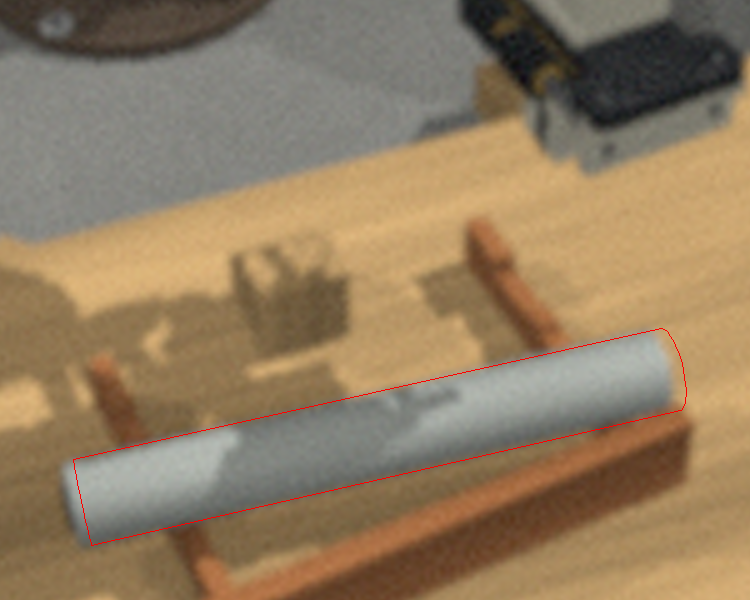

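>>> {"name": "drive_tool", "arguments": {"deltas": [[0,-3.3,0,0,0,0],[0,-6.6,0,0,0,0],[0,-9.9,0,0,0,0],[0.4,-13.2,0,0,0,0],[0.8,-16.5,0,0,0,0],[1.2,-19.8,0,0,0,0],[1.6,-23.2,0,0,0,0],[2.0,-26.6,0,0,0,0]]}}

```text
time_s: 19.3
tcp_pos: [0.5571, -0.1744, 0.24]
eef_rot: [-89.9, -0.0, 96.3]
contact_force: [0.1, 0.1, -0.5]
gripper_width: 0.0005
```

>>> {"name": "drive_tool", "arguments": {"deltas": [[0,0,-2,0,0,0],[0,0,-4,0,0,0],[0,0,-6,0,0,0],[0,0,-7.5,0,0,0],[0,0,-8.5,0,0,0],[0,0,-8.5,0,0,0],[0.2,0.02,-8.5,0,0,0],[0.4,0.04,-8.5,0,0,0]]}}

```text
time_s: 19.97
tcp_pos: [0.5625, -0.1725, 0.1573]
eef_rot: [-90.0, 0.0, 96.3]
contact_force: [1.0, -0.5, 0.4]
gripper_width: 0.0003
```

>>> {"name": "drive_tool", "arguments": {"deltas": [[0.2,0.02,0,0,0,0],[0.4,0.04,0,0,0,0],[0.6,0.07,0,0,0,0],[0.8,0.09,0,0,0,0],[1.0,0.11,0,0,0,0],[1.2,0.13,0,0,0,0],[1.4,0.15,0,0,0,0],[1.6,0.18,0,0,0,0]]}}

```text
time_s: 20.63
tcp_pos: [0.5776, -0.1708, 0.1565]
eef_rot: [-90.0, -0.0, 96.3]
contact_force: [-2.0, -0.5, 0.2]
gripper_width: 0.0007
```

```bash
python3 look.py 15 n
```

```text
20.63 tcp rack [  11.6 -142.9] z 0.1565 F rack [-2.  -0.3] 0.2
```

View pics/scene15.png

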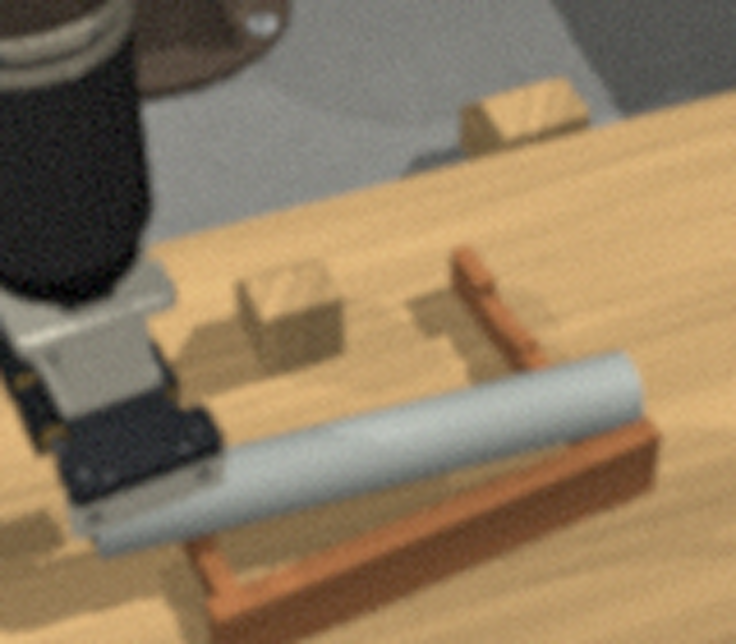

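>>> {"name": "drive_tool", "arguments": {"deltas": [[0.2,0.02,0,0,0,0],[0.4,0.04,0,0,0,0],[0.6,0.07,0,0,0,0],[0.8,0.09,0,0,0,0],[1.0,0.11,0,0,0,0],[1.2,0.13,0,0,0,0],[1.4,0.15,0,0,0,0],[1.6,0.18,0,0,0,0]]}}

```text
time_s: 21.4
tcp_pos: [0.5942, -0.1688, 0.1566]
eef_rot: [-90.0, -0.0, 96.3]
contact_force: [-1.4, -0.2, 1.0]
gripper_width: 0.0003
```

```bash
python3 fit.py "(90,60)" 15
```

```text
scene 0.61 xl,xr,yo [ 89.   65.8 -11.2] misfit 0.256
top 0.97 xl,xr,yo [88.7 71.5 -8.2] misfit 3.451
```

>>> {"name": "drive_tool", "arguments": {"deltas": [[0.2,0.02,0,0,0,0],[0.4,0.04,0,0,0,0],[0.6,0.07,0,0,0,0],[0.8,0.09,0,0,0,0],[1.0,0.11,0,0,0,0],[1.2,0.13,0,0,0,0],[1.4,0.15,0,0,0,0],[1.6,0.18,0,0,0,0]]}}

```text
time_s: 22.27
tcp_pos: [0.6102, -0.167, 0.1565]
eef_rot: [-90.0, -0.0, 96.3]
contact_force: [-0.0, 0.2, -0.8]
gripper_width: 0.0006
```

```bash
python3 look.py 16 n; python3 fit.py "(90,78)" 16
```

```text
22.27 tcp rack [  44.3 -142.7] z 0.1565 F rack [0.  0.2] -0.8
scene 0.81 xl,xr,yo [ 90.7  92.5 -13.7] misfit 0.27
top 0.68 xl,xr,yo [97.9 89.5 -9.1] misfit 4.027
```

View pics/fit16.png

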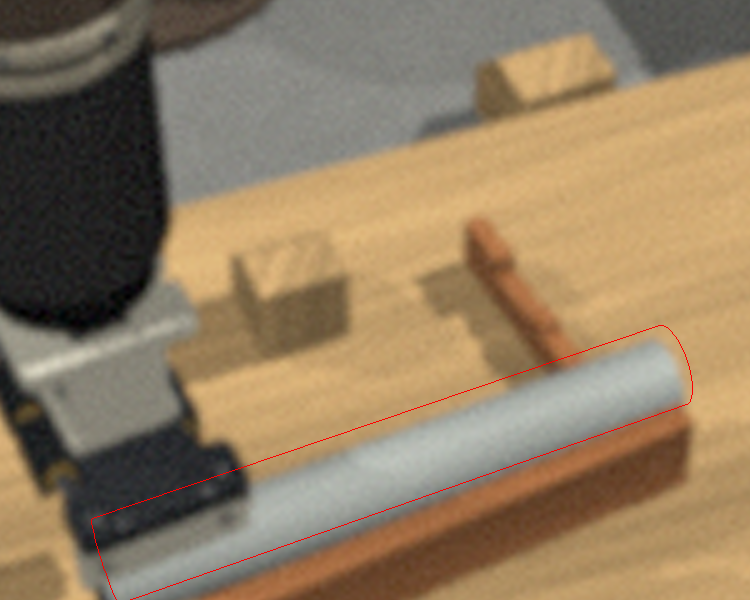

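>>> {"name": "drive_tool", "arguments": {"deltas": [[-0.6,-0.07,0,0,0,0],[-1.5,-0.16,0,0,0,0],[-2.5,-0.27,0.5,0,0,0],[-3.5,-0.38,2.5,0,0,0],[-4.5,-0.49,5,0,0,0],[-5.5,-0.6,8.5,0,0,0],[-6.5,-0.7,10.5,0,0,0],[-7.5,-0.8,11,0,0,0]]}}

```text
time_s: 23.23
tcp_pos: [0.5351, -0.1757, 0.2716]
eef_rot: [-90.4, 0.1, 96.3]
contact_force: [-0.3, -0.7, 0.1]
gripper_width: 0.0002
```

```bash
python3 look.py 17 n t; python3 fit.py "(92,92)" 17
python3 - <<'E'
from h import *
s=r.get_state();print(s['joints'],s['eef_rot'])
for cam in('scene','top'):
    for l in('chock_mid','chock_face'):
        for d in imaging.landmark_of(cam,l):print(cam,l,d['score'],d['position'],at(cam,d['position'],.145))
E
```

```text
23.23 tcp rack [ -31.2 -143.2] z 0.2716 F rack [-0.4 -0.6] 0.1
scene 0.68 xl,xr,yo [-476.1  384.3  115.6] misfit 2.125
top 0.79 xl,xr,yo [100.2  87.9  -7.8] misfit 3.317
[ 1.80159451e+00  8.65938782e+00 -1.02183999e+01 -1.74949591e-02
 -7.12191832e+01  4.50093944e+00] [-8.99046264e+01 -2.41127655e-02  9.62968674e+01]
scene chock_mid 0.63 [234.4, 198.1] [ 0.49029699 -0.04452126  0.145     ]
scene chock_mid 0.63 [217.7, 251.4] [ 0.64281707 -0.13666477  0.145     ]
scene chock_mid 0.61 [287.8, 155.8] [0.38410684 0.15506958 0.145     ]
scene chock_face 0.79 [239.3, 201.8] [ 0.50775546 -0.03661957  0.145     ]
scene chock_face 0.74 [298.5, 216.0] [0.60914469 0.08915249 0.145     ]
scene chock_face 0.61 [295.2, 163.0] [0.42072635 0.16262425 0.145     ]
top chock_mid 0.74 [322.2, 259.9] [ 0.30666574 -0.14699778  0.145     ]
top chock_mid 0.59 [185.5, 270.9] [0.27907715 0.1853077  0.145     ]
top chock_face 0.68 [188.1, 258.6] [0.30850848 0.18008466 0.145     ]
top chock_face 0.65 [311.8, 261.0] [ 0.30392869 -0.12161288  0.145     ]
```

View pics/fit17.png

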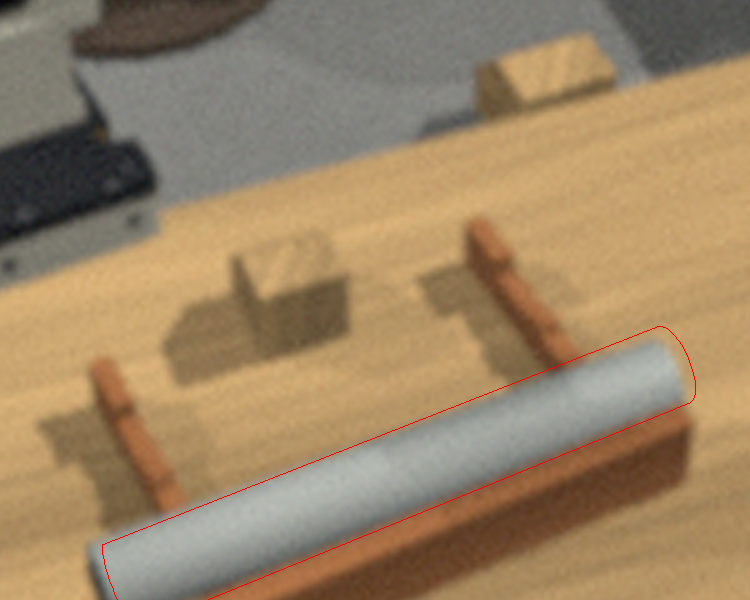

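View pics/top17.png

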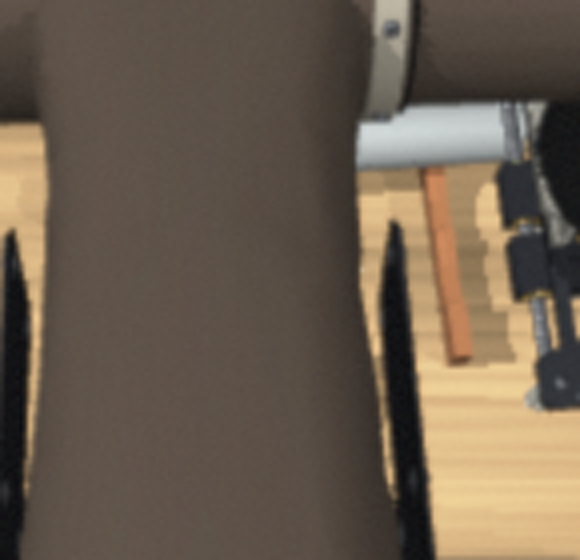

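Run:
```python
from h import *
T=lambda x,y:(x/5+205-.4,y/5+90-.4);S=lambda x,y:(x/4.6+175-.4,y/4.6+130-.4)
for p in((307,429),(412,429),(307,492),(412,490)): print('top',at('top',T(*p),.17).round(4))
for p in((310,550),(410,550)): print('topback z0',at('top',T(*p),.12).round(4))
# scene17 via scene9-like crop scale5 offset(180,140)
F=lambda x,y:(x/5+180-.4,y/5+140-.4)
for p in((260,298),(347,272),(325,230),(234,254)): print('scene top',at('scene',F(*p),.17).round(4))
for p in((268,357),(347,335)): print('scene bottom front',at('scene',F(*p),.12).round(4))
im=imaging.capture('scene');save('ch.png',im[170:230,210:270],10)
```

```text
top [ 0.5116 -0.0097  0.17  ]
top [ 0.5118 -0.0616  0.17  ]
top [ 0.4799 -0.0097  0.17  ]
top [ 0.481  -0.0613  0.17  ]
topback z0 [ 0.4593 -0.0122  0.12  ]
topback z0 [ 0.4595 -0.0637  0.12  ]
scene top [ 0.5144 -0.0587  0.17  ]
scene top [ 0.5129 -0.0105  0.17  ]
scene top [ 0.4794 -0.0111  0.17  ]
scene top [ 0.4791 -0.0617  0.17  ]
scene bottom front [ 0.5113 -0.0561  0.12  ]
scene bottom front [ 0.5114 -0.0114  0.12  ]
```

View pics/ch.png

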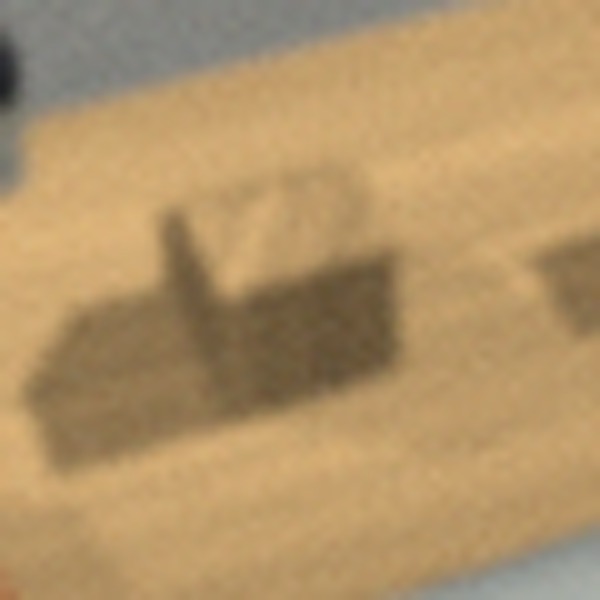

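>>> {"name": "drive_tool", "arguments": {"deltas": [[-0.25,0.9,0,0,0,0.0913],[-0.5,1.8,0,0,0,0.1826],[-0.75,2.7,0,0,0,0.2739],[-1.0,3.6,0,0,0,0.3652],[-1.25,4.5,0,0,0,0.4565],[-1.5,5.4,0,0,0,0.5478],[-1.75,6.3,0,0,0,0.6391],[-2.0,7.2,0,0,0,0.7304]], "claw": 1}}

```text
time_s: 24.45
tcp_pos: [0.5148, -0.1026, 0.2662]
eef_rot: [-90.0, -0.0, 138.4]
contact_force: [0.1, -0.5, 0.1]
gripper_width: 0.0482
```

>>> {"name": "drive_tool", "arguments": {"deltas": [[-0.25,0.9,0,0,0,0.0913],[-0.5,1.8,0,0,0,0.1826],[-0.75,2.7,0,0,0,0.2739],[-1.0,3.6,0,0,0,0.3652],[-1.25,4.5,0,0,0,0.4565],[-1.5,5.4,0,0,0,0.5478],[-1.7,6.1,0,0,0,0.6391],[-1.92,6.71,0,0,0,0.7306]]}}

```text
time_s: 25.12
tcp_pos: [0.4956, -0.0354, 0.2662]
eef_rot: [-90.0, -0.0, -179.7]
contact_force: [-0.4, 0.4, -0.5]
gripper_width: 0.0877
```

>>> {"name": "drive_tool", "arguments": {"deltas": [[0,0,-1.5,0,0,0],[0,0,-3,0,0,0],[0,0,-4.5,0,0,0],[0,0,-6,0,0,0],[0,0,-7,0,0,0],[0,0,-7.5,0,0,0],[0,0,-7.5,0,0,0],[0,0,-7.5,0,0,0]]}}

```text
time_s: 25.78
tcp_pos: [0.496, -0.036, 0.1919]
eef_rot: [-90.0, 0.0, -180.0]
contact_force: [0.1, -1.0, 0.2]
gripper_width: 0.0877
```

```bash
python3 look.py 18 n t; python3 -c "
from h import *
s=r.get_state();print(s['eef_rot'],s['tcp_pos'])"
```

```text
25.78 tcp rack [-54.8  -0. ] z 0.1919 F rack [ 0. -1.] 0.2
[-9.00079241e+01  7.35788054e-02 -1.79983578e+02] [ 0.49627763 -0.0359127   0.19238181]
```

View pics/scene18.png

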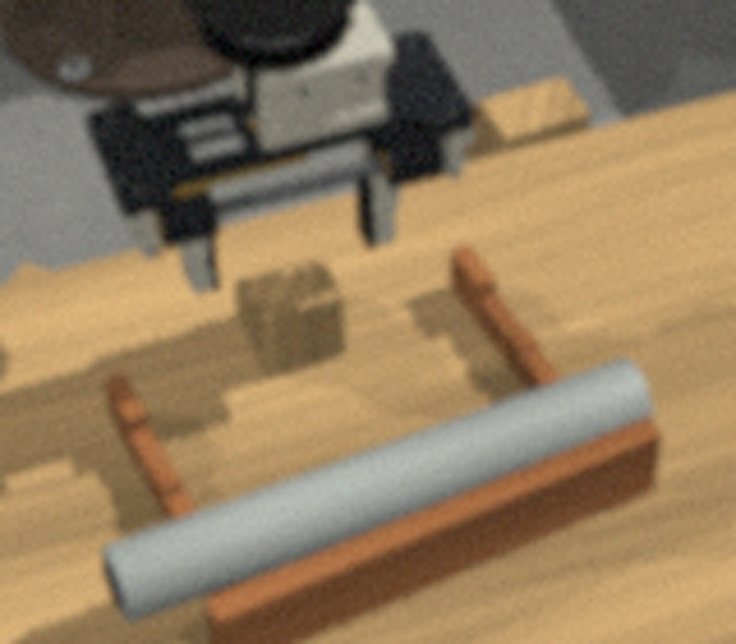

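>>> {"name": "drive_tool", "arguments": {"deltas": [[0,0,-1.5,0,0,0],[0,0,-3,0,0,0],[0,0,-4.5,0,0,0],[0,0,-5.5,0,0,0],[0,0,-5.9,0,0,0],[0,0,-5.9,0,0,0],[0,0,-5.9,0,0,0],[0,0,-5.9,0,0,0]]}}

```text
time_s: 26.55
tcp_pos: [0.4963, -0.0359, 0.1335]
eef_rot: [-90.0, 0.1, -180.0]
contact_force: [-0.4, 0.2, -0.2]
gripper_width: 0.0875
```

>>> {"name": "drive_tool", "arguments": {"deltas": [[0,0,0,0,0,0],[0,0,0,0,0,0],[0,0,0,0,0,0],[0,0,0,0,0,0],[0,0,0,0,0,0],[0,0,0,0,0,0],[0,0,0,0,0,0],[0,0,0,0,0,0]], "claw": 0, "squeeze": 8}}

```text
time_s: 27.22
tcp_pos: [0.4957, -0.036, 0.1326]
eef_rot: [-90.0, 0.0, -180.0]
contact_force: [-0.6, -0.2, 0.1]
gripper_width: 0.0497
```

```bash
python3 look.py 19 n
```

```text
27.22 tcp rack [-55.1   0. ] z 0.1326 F rack [-0.6 -0.1] 0.1
```

View pics/scene19.png

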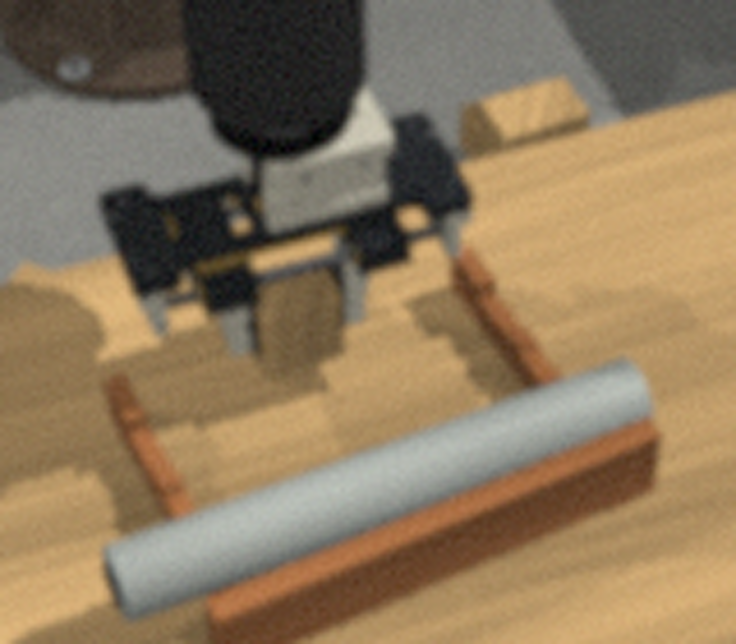

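```bash
sed -i 's/P=\[proj/P=[proj/' fit.py
python3 - <<'E'
import sys; sys.argv=['x','(97,97)','20']
from fit import *
im=imaging.capture('scene')
hsv=cv2.cvtColor(im,cv2.COLOR_RGB2HSV)
ds=imaging.outline_of('scene','pin')
for d in ds: print(d['score'],d['bbox'])
M0=((hsv[...,1]<60)).astype(np.uint8); reg=cv2.dilate(mask('scene',97,97,-10,k=1),np.ones((21,21)));M0&=reg
n,l,st,_=cv2.connectedComponentsWithStats(M0);i=1+st[1:,4].argmax();M0=(l==i).astype(np.uint8)
print(st[i])
for M in [M0]+[d['region'].astype(np.uint8) for d in ds[:1]]:
    M4=cv2.resize(M,None,fx=4,fy=4,interpolation=0)
    f=lambda p:(mask('scene',*p)^M4).sum()
    b=minimize(f,[96,96,-10],method='Nelder-Mead',options=dict(initial_simplex=[[96,96,-10],[90,96,-10],[96,90,-10],[96,96,0]],maxiter=120))
    print(b.x.round(1),b.fun/M4.sum())
k=5;c=cv2.resize(im,None,fx=k,fy=k,interpolation=cv2.INTER_CUBIC)
cv2.polylines(c,[np.int32(np.round((poly('scene',*b.x)+.5)*k))],True,(255,0,0),1)
save('fit20.png',c[150*k:270*k,180*k:330*k],1)
E
```

```text
0.74 [197.2, 209.3, 316.4, 266.1]
[ 198  208  119   57 1971]
[ 93.7  88.8 -13.3] 0.10930365296803653
[ 95.6  90.6 -15.4] 0.07831900668576887
```

View pics/fit20.png

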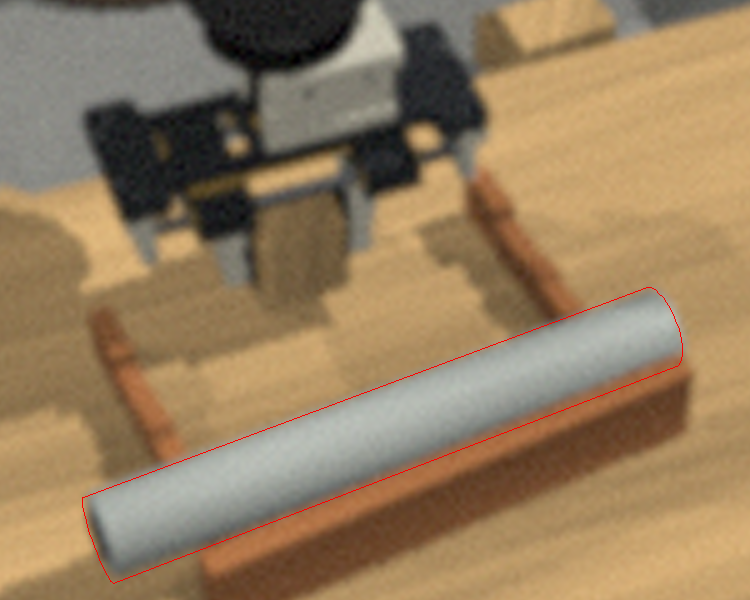

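>>> {"name": "drive_tool", "arguments": {"deltas": [[0.5,-0.02,0,0,0,0.013],[1.0,-0.04,0,0,0,0.026],[1.5,-0.06,0,0,0,0.039],[2.0,-0.08,0,0,0,0.052],[2.5,-0.1,0,0,0,0.065],[3.0,-0.12,0,0,0,0.078],[3.5,-0.14,0,0,0,0.091],[4.0,-0.16,0,0,0,0.105]]}}

```text
time_s: 28.08
tcp_pos: [0.5362, -0.0377, 0.1326]
eef_rot: [-90.0, -0.0, -173.9]
contact_force: [-2.9, -0.2, 2.6]
gripper_width: 0.0498
```

>>> {"name": "drive_tool", "arguments": {"deltas": [[0.5,-0.02,0,0,0,0],[1.0,-0.04,0,0,0,0],[1.5,-0.06,0,0,0,0],[2.0,-0.08,0,0,0,0],[2.5,-0.1,0,0,0,0],[3.0,-0.12,0,0,0,0],[3.6,-0.14,0,0,0,0],[4.1,-0.16,0,0,0,0]]}}

```text
time_s: 28.75
tcp_pos: [0.5774, -0.0392, 0.1326]
eef_rot: [-90.0, 0.0, -174.0]
contact_force: [-2.2, -0.0, 4.9]
gripper_width: 0.0497
```

```bash
python3 look.py 21 n t
```

```text
28.75 tcp rack [ 25.7 -12.1] z 0.1326 F rack [-2.2  0.2] 4.9
```

View pics/scene21.png

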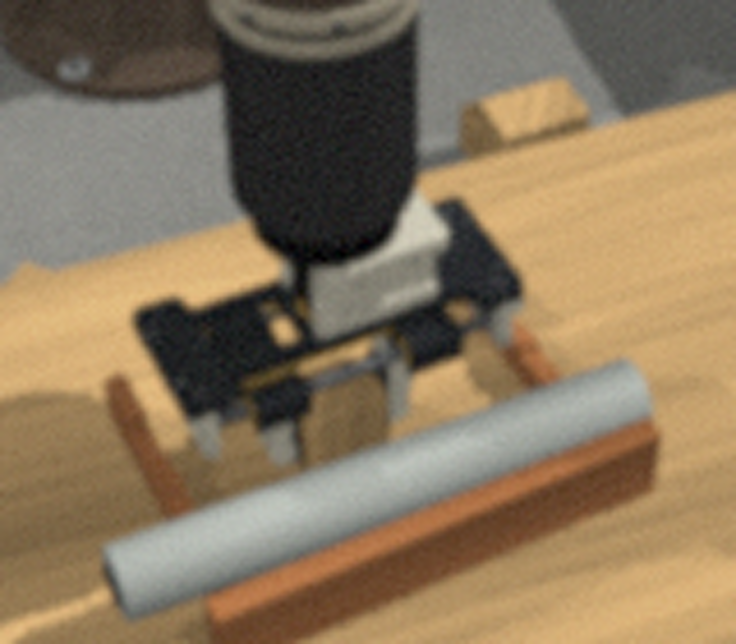

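View pics/top21.png

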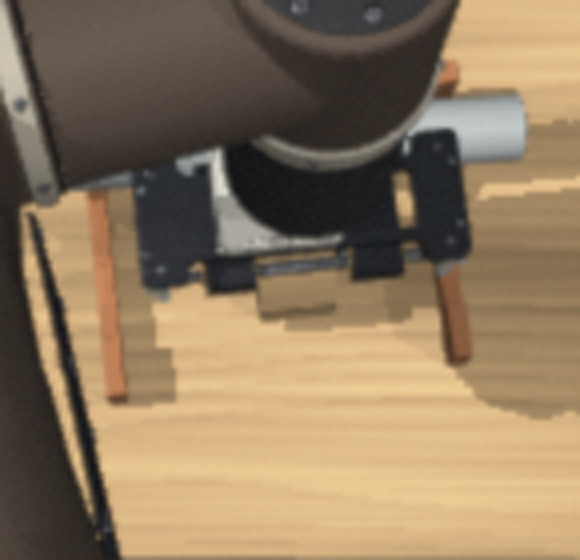

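>>> {"name": "drive_tool", "arguments": {"deltas": [[0.35,0.04,0,0,0,0],[0.7,0.08,0,0,0,0],[1.05,0.12,0,0,0,0],[1.4,0.15,0,0,0,0],[1.75,0.19,0,0,0,0],[2.1,0.23,0,0,0,0],[2.4,0.26,0,0,0,0],[2.6,0.29,0,0,0,0]]}}

```text
time_s: 29.52
tcp_pos: [0.603, -0.0363, 0.1326]
eef_rot: [-90.0, -0.0, -174.0]
contact_force: [-3.7, 0.6, 5.0]
gripper_width: 0.0502
```

>>> {"name": "drive_tool", "arguments": {"deltas": [[0.05,0.01,0,0,0,0],[0.1,0.01,0,0,0,0],[0.15,0.02,0,0,0,0],[0.2,0.02,0,0,0,0],[0.25,0.03,0,0,0,0],[0.3,0.03,0,0,0,0],[0.35,0.04,0,0,0,0],[0.4,0.04,0,0,0,0]]}}

```text
time_s: 30.18
tcp_pos: [0.606, -0.036, 0.1326]
eef_rot: [-90.0, -0.1, -174.0]
contact_force: [-6.4, -1.3, 6.3]
gripper_width: 0.0499
```

```bash
python3 look.py 22 n; python3 fit.py "(96,95)" 22
```

```text
30.18 tcp rack [ 54.5 -12.1] z 0.1326 F rack [-6.5 -0.6] 6.3
scene 0.6 xl,xr,yo [ 95.   91.5 -14.9] misfit 0.093
top 0.62 xl,xr,yo [ 98.3  91.  -14.4] misfit 2.357
```

View pics/scene22.png

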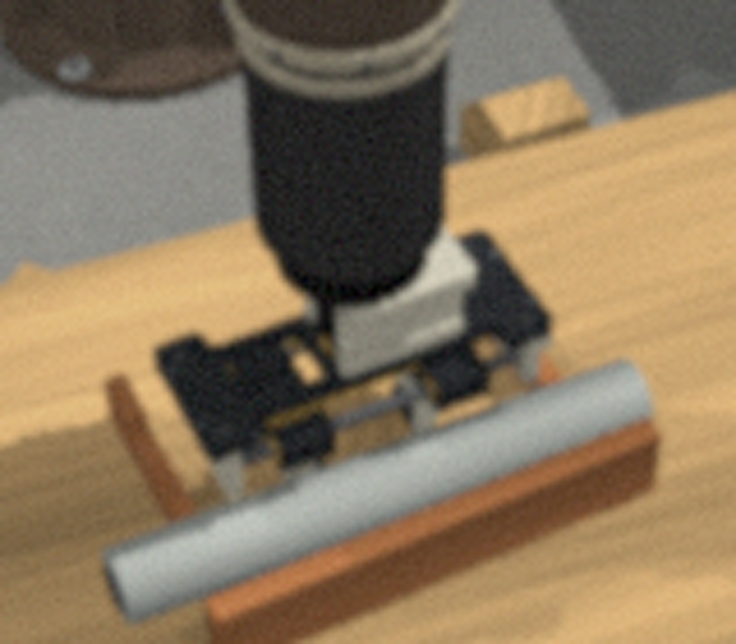

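>>> {"name": "drive_tool", "arguments": {"deltas": [[0.03,0,0,0,0,0],[0.06,0.01,0,0,0,0],[0.09,0.01,0,0,0,0],[0.12,0.01,0,0,0,0],[0.15,0.02,0,0,0,0],[0.18,0.02,0,0,0,0],[0.2,0.02,0,0,0,0],[0.2,0.02,0,0,0,0]]}}

```text
time_s: 31.15
tcp_pos: [0.608, -0.036, 0.1326]
eef_rot: [-90.0, -0.1, -174.0]
contact_force: [-5.5, -0.9, 6.0]
gripper_width: 0.0498
```

>>> {"name": "drive_tool", "arguments": {"deltas": [[0.03,0,0,0,0,0],[0.06,0.01,0,0,0,0],[0.09,0.01,0,0,0,0],[0.12,0.01,0,0,0,0],[0.15,0.02,0,0,0,0],[0.18,0.02,0,0,0,0],[0.2,0.02,0,0,0,0],[0.2,0.02,0,0,0,0]]}}

```text
time_s: 31.82
tcp_pos: [0.61, -0.0358, 0.1326]
eef_rot: [-90.0, -0.1, -174.0]
contact_force: [-5.5, -1.4, 7.0]
gripper_width: 0.05
```

```bash
python3 look.py 23 n; python3 fit.py "(96,95)" 23
```

```text
31.82 tcp rack [ 58.5 -12.3] z 0.1326 F rack [-5.6 -0.8] 7.0
scene 0.72 xl,xr,yo [ 93.7  96.3 -15.3] misfit 0.151
top 0.84 xl,xr,yo [ 95.8  96.7 -13.6] misfit 2.197
```

View pics/scene23.png

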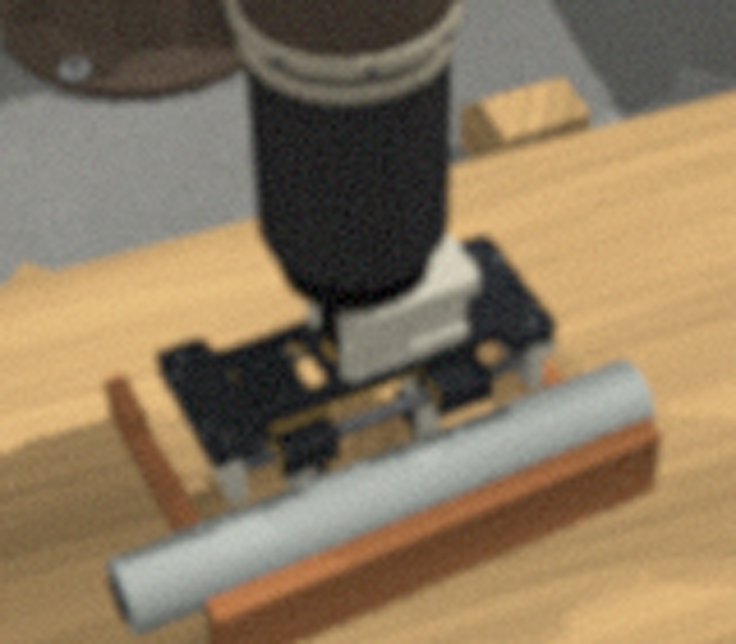

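>>> {"name": "drive_tool", "arguments": {"deltas": [[0.03,0,0,0,0,0],[0.06,0.01,0,0,0,0],[0.09,0.01,0,0,0,0],[0.12,0.01,0,0,0,0],[0.15,0.02,0,0,0,0],[0.18,0.02,0,0,0,0],[0.2,0.02,0,0,0,0],[0.2,0.02,0,0,0,0]]}}

```text
time_s: 32.78
tcp_pos: [0.6114, -0.0357, 0.1325]
eef_rot: [-90.0, -0.1, -174.0]
contact_force: [-7.0, -1.7, 8.0]
gripper_width: 0.0502
```

>>> {"name": "drive_tool", "arguments": {"deltas": [[0.03,0,0,0,0,0],[0.06,0.01,0,0,0,0],[0.09,0.01,0,0,0,0],[0.12,0.01,0,0,0,0],[0.15,0.02,0,0,0,0],[0.18,0.02,0,0,0,0],[0.2,0.02,0,0,0,0],[0.2,0.02,0,0,0,0]]}}

```text
time_s: 33.45
tcp_pos: [0.6124, -0.0356, 0.1319]
eef_rot: [-90.0, -0.3, -174.0]
contact_force: [-9.6, -1.3, 6.0]
gripper_width: 0.0501
```

```bash
python3 look.py 24 n; python3 fit.py "(96,95)" 24
```

```text
33.45 tcp rack [ 61.  -12.4] z 0.1319 F rack [-9.7 -0.2] 6.0
scene 0.67 xl,xr,yo [ 94.9  99.6 -15.3] misfit 0.161
top 0.76 xl,xr,yo [ 98.2 100.5 -14.3] misfit 2.134
```

View pics/scene24.png

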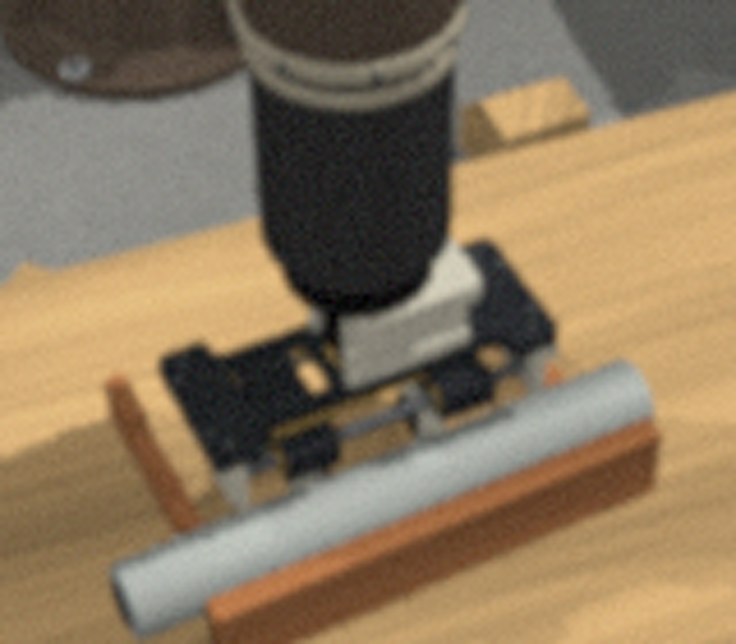

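>>> {"name": "drive_tool", "arguments": {"deltas": [[0,0,0,0,0,0],[0,0,0,0,0,0],[0,0,0,0,0,0],[0,0,0,0,0,0],[0,0,0,0,0,0],[0,0,0,0,0,0],[0,0,0,0,0,0],[0,0,0,0,0,0]], "claw": 1}}

```text
time_s: 34.42
tcp_pos: [0.6148, -0.035, 0.1325]
eef_rot: [-90.0, 0.0, -174.0]
contact_force: [-0.6, -0.2, 0.1]
gripper_width: 0.0873
```

```bash
python3 look.py 25 n t; python3 fit.py "(96,95)" 25
```

```text
34.42 tcp rack [ 63.3 -12. ] z 0.1325 F rack [-0.6 -0.2] 0.1
scene 0.7 xl,xr,yo [ 93.9 100.9 -14.9] misfit 0.277Traceback (most recent call last):
  File "fit.py", line 25, in <module>
    im=imaging.capture(cam);fit(cam)
                            ~~~^^^^^
  File "fit.py", line 17, in fit
    d=imaging.outline_of(cam,'pin')[0];M=cv2.resize(d['region'].astype(np.uint8),None,fx=4,fy=4,interpolation=0)
      ~~~~~~~~~~~~~~~~~~~~~~~~~~~~~^^^
IndexError: list index out of range
```

View pics/scene25.png

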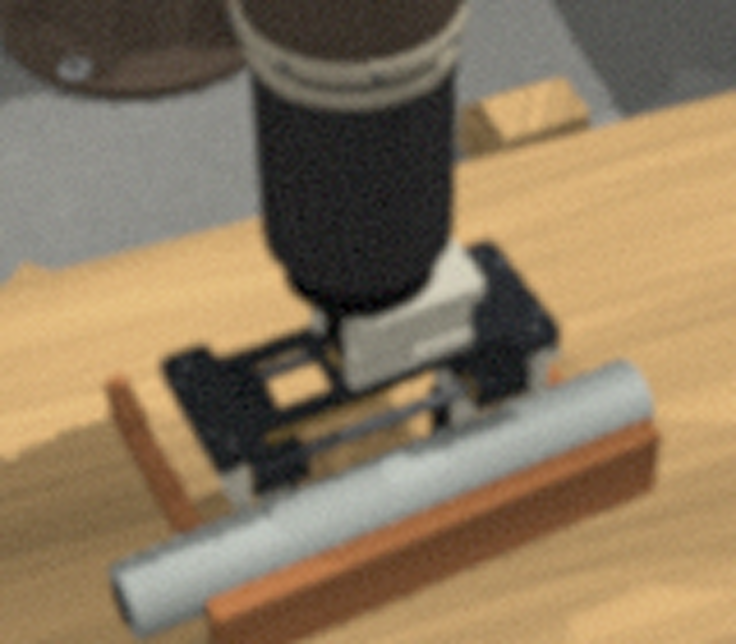

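View pics/top25.png

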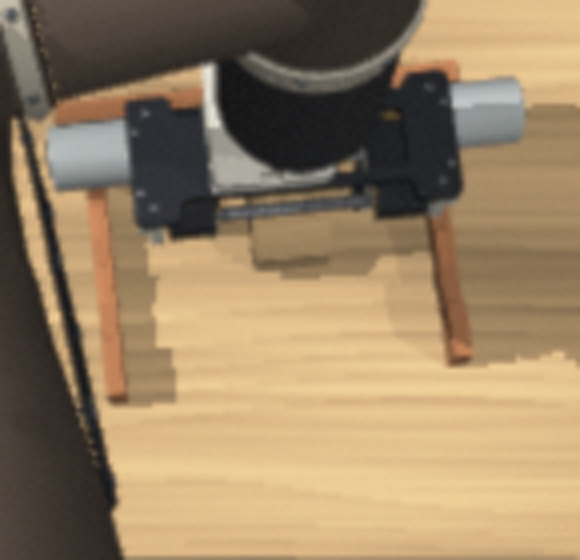

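>>> {"name": "drive_tool", "arguments": {"deltas": [[0,0,1.2,0,0,0],[-0.1,0,3,0,0,0],[-0.2,0,6,0,0,0],[-1,0,9,0,0,0],[-3,1.5,11,0,0,0],[-5.5,4,12,0,0,0],[-8,7,12,0,0,0],[-10,10,12,0,0,0]]}}

```text
time_s: 35.38
tcp_pos: [0.5134, 0.0654, 0.2536]
eef_rot: [-90.1, 0.1, -174.1]
contact_force: [0.1, 0.2, -0.8]
gripper_width: 0.0876
```

>>> {"name": "drive_tool", "arguments": {"deltas": [[-1,3.5,0,0,0,0],[-2,7,0,0,0,0],[-3,10.5,0,0,0,0],[-4,14,0,0,0,0],[-5,17.5,0,0,0,0],[-6,21,0,0,0,0],[-7,24,0,0,0,0],[-8,27,0,0,0,0]]}}

```text
time_s: 36.05
tcp_pos: [0.4338, 0.3366, 0.2528]
eef_rot: [-90.0, 0.0, -173.9]
contact_force: [1.0, 0.7, -0.3]
gripper_width: 0.0883
```

```bash
python3 look.py 26 n t; python3 fit.py "(97,97)" 26
python3 - <<'E'
from h import *
save('full26.png',imaging.capture('scene'))
save('topz26.png',imaging.capture('top')[95:180,215:345],6)
E
```

```text
36.05 tcp rack [-75.9 377.2] z 0.2528 F rack [1.  0.6] -0.3
scene 0.78 xl,xr,yo [ 93.3  99.  -16. ] misfit 0.228
top 0.72 xl,xr,yo [ 97.1  98.7 -13.6] misfit 0.072
```

View pics/scene26.png

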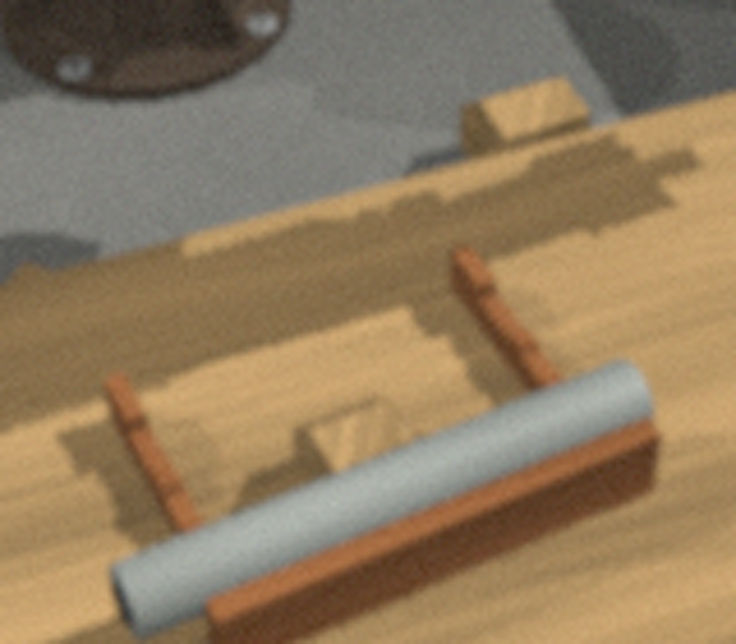

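View pics/topz26.png

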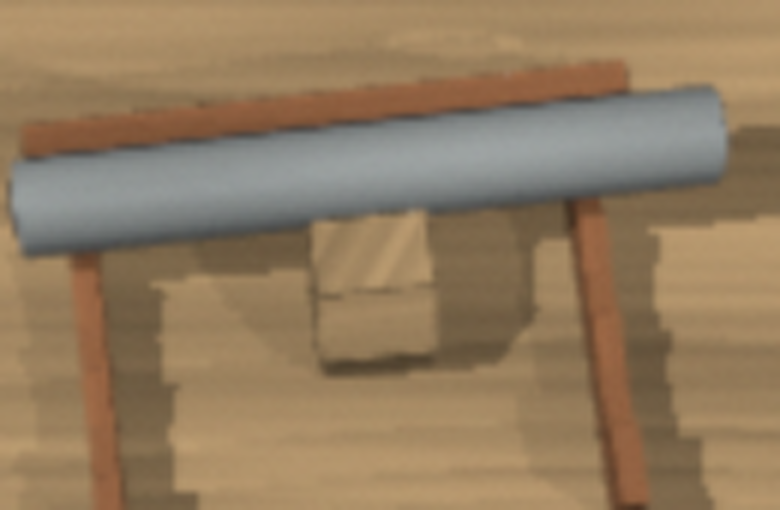

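View pics/full26.png

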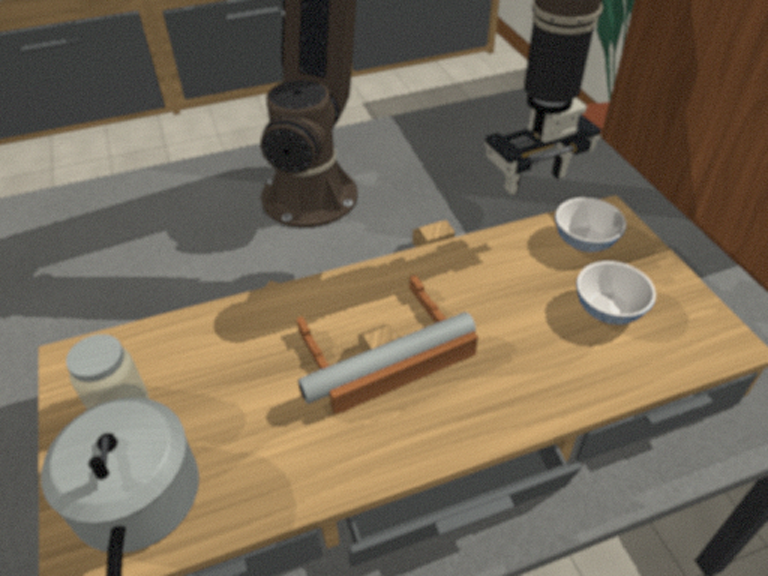

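Run:
```python
import sys; sys.argv=['x','(97,97)','20']
from fit import *
T=lambda x,y:(x/6+215-.4,y/6+95-.4)
for n,p,z in(('ridgeL',(320,295),.17),('ridgeR',(435,290),.17),('pinbackL',(320,220),.163),('pinbackR',(430,210),.163),('boardrearL',(22,128),.17),('boardrearR',(626,62),.17)):
    print(n,(Rr.T@(at('top',T(*p),z)[:2]-RX)*1000).round(1))
im=imaging.capture('top');save('z27.png',im[125:165,260:300],14)
im=imaging.capture('scene');save('s27.png',im[205:245,230:275],14)
s=r.get_state();print(s['time_s'],s['contact_force'])
```

```text
ridgeL [44.1 10.6]
ridgeR [ 41.2 -37.5]
pinbackL [79.3  6.5]
pinbackR [ 78.8 -40.4]
boardrearL [131.2 128.4]
boardrearR [ 133.3 -130.8]
36.55 [-0.27566507 -0.78513536 -0.19343859]
```

View pics/z27.png

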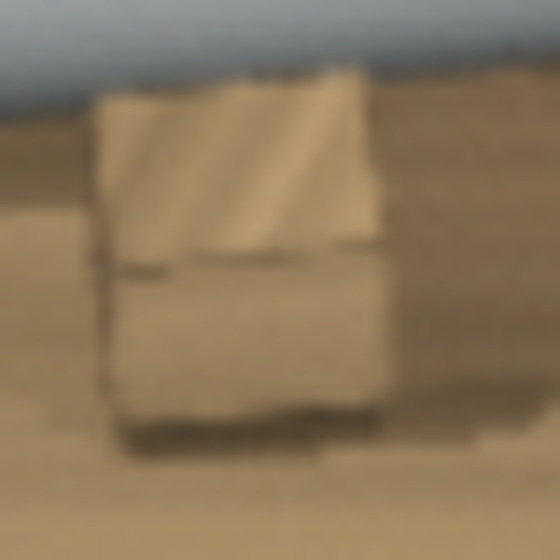

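View pics/s27.png

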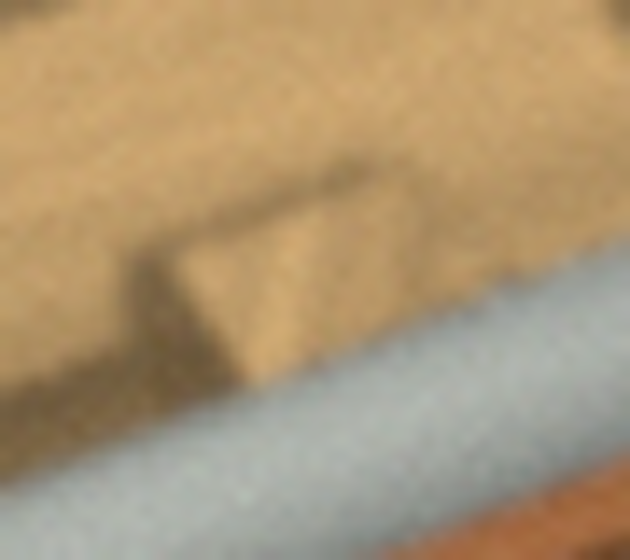

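>>> {"name": "drive_tool", "arguments": {"deltas": [[0.6,-2.4,0,0,0,0],[1.2,-4.8,0,0,0,0],[1.9,-7.2,0,0,0,0],[2.5,-9.6,0,0,0,0],[3.2,-12,0,0,0,0],[3.8,-14.4,0,0,0,0],[4.4,-16.8,0,0,0,0],[5.0,-19.2,0,0,0,0]], "claw": 0}}

```text
time_s: 37.22
tcp_pos: [0.4849, 0.1411, 0.2528]
eef_rot: [-90.0, 0.0, -174.0]
contact_force: [0.0, -0.1, -0.0]
gripper_width: 0.04
```

>>> {"name": "drive_tool", "arguments": {"deltas": [[0.6,-2.4,0,0,0,0],[1.2,-4.8,0,0,0,0],[1.9,-7.2,0,0,0,0],[2.5,-9.6,0,0,0,0],[3.2,-12,0,0,0,0],[3.9,-14.4,0,0,0,0],[4.6,-16.8,0,0,0,0],[5.2,-18.7,0,0,0,0]]}}

```text
time_s: 37.88
tcp_pos: [0.5367, -0.0464, 0.2528]
eef_rot: [-90.0, 0.0, -174.1]
contact_force: [0.9, -0.2, -0.3]
gripper_width: 0.0004
```

>>> {"name": "drive_tool", "arguments": {"deltas": [[0,0,-2.5,0,0,0],[0,0,-5,0,0,0],[0,0,-7.5,0,0,0],[0,0,-9.5,0,0,0],[0,0,-11,0,0,0],[0,0,-12,0,0,0],[0,0,-12.5,0,0,0],[0,0,-12.5,0,0,0]]}}

```text
time_s: 38.55
tcp_pos: [0.5363, -0.0445, 0.1269]
eef_rot: [-90.0, -0.1, -174.0]
contact_force: [-1.0, 0.4, 0.1]
gripper_width: 0.0002
```

```bash
python3 look.py 28 n t
```

```text
38.55 tcp rack [-15.7 -12.8] z 0.1269 F rack [-1.   0.5] 0.1
```

View pics/scene28.png

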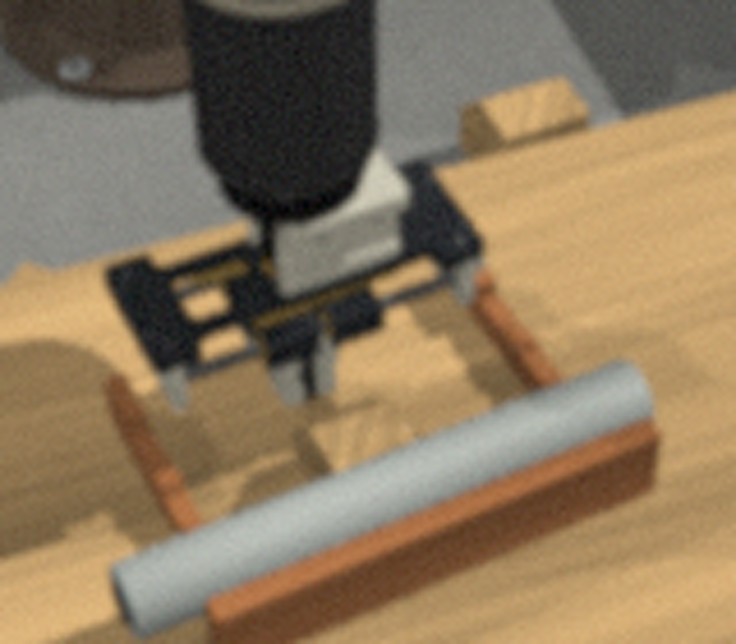

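>>> {"name": "drive_tool", "arguments": {"deltas": [[0.3,0.03,0,0,0,0],[0.6,0.07,0,0,0,0],[0.9,0.1,0,0,0,0],[1.2,0.13,0,0,0,0],[1.5,0.16,0,0,0,0],[1.8,0.2,0,0,0,0],[2.0,0.22,0,0,0,0],[2.1,0.23,0,0,0,0]]}}

```text
time_s: 39.32
tcp_pos: [0.558, -0.0418, 0.1275]
eef_rot: [-90.0, -0.0, -174.0]
contact_force: [0.2, -0.3, -0.0]
gripper_width: 0.0004
```

>>> {"name": "drive_tool", "arguments": {"deltas": [[0.03,0,0,0,0,0],[0.06,0.01,0,0,0,0],[0.09,0.01,0,0,0,0],[0.12,0.01,0,0,0,0],[0.15,0.02,0,0,0,0],[0.18,0.02,0,0,0,0],[0.21,0.02,0,0,0,0],[0.24,0.03,0,0,0,0]]}}

```text
time_s: 39.98
tcp_pos: [0.5601, -0.0415, 0.1276]
eef_rot: [-90.0, -0.0, -174.0]
contact_force: [-0.6, -0.4, -0.5]
gripper_width: 0.0003
```

>>> {"name": "drive_tool", "arguments": {"deltas": [[0.03,0,0,0,0,0],[0.06,0.01,0,0,0,0],[0.09,0.01,0,0,0,0],[0.12,0.01,0,0,0,0],[0.15,0.02,0,0,0,0],[0.18,0.02,0,0,0,0],[0.2,0.02,0,0,0,0],[0.2,0.02,0,0,0,0]]}}

```text
time_s: 40.65
tcp_pos: [0.5621, -0.0413, 0.1276]
eef_rot: [-90.0, 0.0, -174.0]
contact_force: [-1.1, 0.3, -0.1]
gripper_width: 0.0006
```

```bash
python3 look.py 29 n t
```

```text
40.65 tcp rack [ 10.3 -12.5] z 0.1276 F rack [-1.   0.4] -0.1
```

>>> {"name": "drive_tool", "arguments": {"deltas": [[0.02,0,0,0,0,0],[0.04,0,0,0,0,0],[0.06,0.01,0,0,0,0],[0.08,0.01,0,0,0,0],[0.1,0.01,0,0,0,0],[0.1,0.01,0,0,0,0],[0.1,0.01,0,0,0,0],[0.1,0.01,0,0,0,0]]}}

```text
time_s: 41.42
tcp_pos: [0.5631, -0.0412, 0.1276]
eef_rot: [-90.0, -0.0, -174.0]
contact_force: [-0.5, -0.2, 0.0]
gripper_width: 0.0006
```

>>> {"name": "drive_tool", "arguments": {"deltas": [[0.02,0,0,0,0,0],[0.04,0,0,0,0,0],[0.06,0.01,0,0,0,0],[0.08,0.01,0,0,0,0],[0.1,0.01,0,0,0,0],[0.1,0.01,0,0,0,0],[0.1,0.01,0,0,0,0],[0.1,0.01,0,0,0,0]]}}

```text
time_s: 42.08
tcp_pos: [0.5635, -0.0412, 0.1275]
eef_rot: [-90.0, -0.1, -174.0]
contact_force: [-5.3, -0.8, 3.6]
gripper_width: 0.0005
```

>>> {"name": "drive_tool", "arguments": {"deltas": [[-0.1,-0.01,0,0,0,0],[-0.5,-0.05,0,0,0,0],[-1.2,-0.13,0,0,0,0],[-2.2,-0.24,0.5,0,0,0],[-3.2,-0.35,2.5,0,0,0],[-4.2,0,5.5,0,0,0],[-5.2,2,8.5,0,0,0],[-6,4.5,11.5,0,0,0]]}}

```text
time_s: 42.75
tcp_pos: [0.5024, 0.0032, 0.2441]
eef_rot: [-90.0, 0.0, -174.1]
contact_force: [1.8, 0.3, -0.0]
gripper_width: 0.0007
```

>>> {"name": "drive_tool", "arguments": {"deltas": [[-1,3.5,0,0,0,0],[-2,7,0,0,0,0],[-3,10.5,0,0,0,0],[-4,14,0,0,0,0],[-5,17.5,0,0,0,0],[-5.5,21,0,0,0,0],[-5.5,24,0,0,0,0],[-5.5,26,0,0,0,0]]}}

```text
time_s: 43.42
tcp_pos: [0.4481, 0.2662, 0.2433]
eef_rot: [-90.1, 0.1, -173.9]
contact_force: [2.0, -0.3, -0.4]
gripper_width: 0.0005
```

```bash
python3 look.py 30 n t; python3 fit.py "(97,97)" 30
```

```text
43.42 tcp rack [-69.4 305.6] z 0.2433 F rack [ 1.9 -0.5] -0.4
scene 0.85 xl,xr,yo [ 95.4  99.5 -15.5] misfit 0.215
top 0.97 xl,xr,yo [ 96.9  99.5 -14.1] misfit 0.06
```

View pics/top30.png

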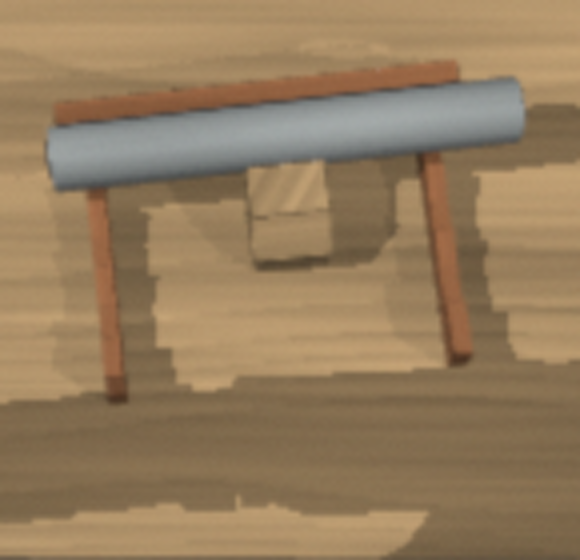

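View pics/scene30.png

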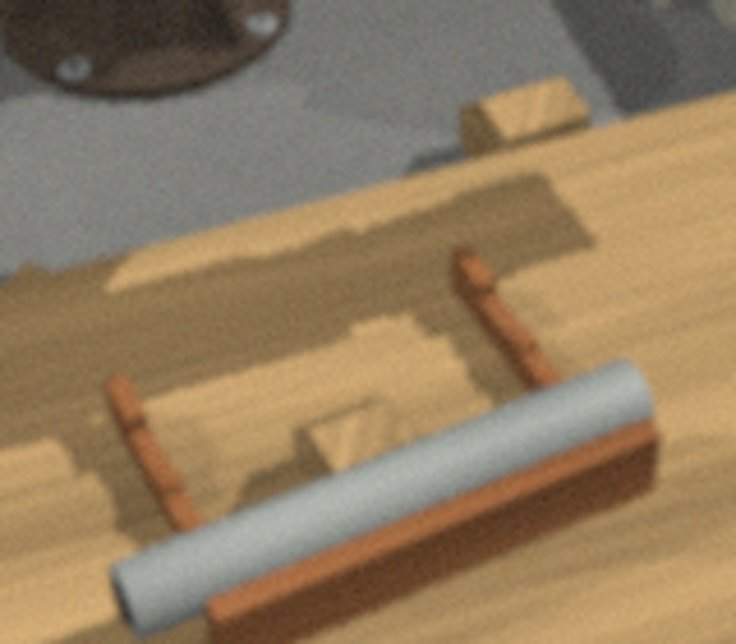

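>>> {"name": "drive_tool", "arguments": {"deltas": [[0,0,0,0,0,0],[0,0,0,0,0,0],[0,0,0,0,0,0],[0,0,0,0,0,0],[0,0,0,0,0,0],[0,0,0,0,0,0],[0,0,0,0,0,0],[0,0,0,0,0,0]]}}

```text
time_s: 44.38
tcp_pos: [0.4491, 0.2639, 0.2425]
eef_rot: [-90.0, -0.0, -174.0]
contact_force: [-0.0, 0.5, -0.3]
gripper_width: 0.0004
```

```bash
python3 -c "
from h import *
print(r.close_job())"
```

```text
the job is handed in; nothing more can be done
None
```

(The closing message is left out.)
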